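Set out the desk for an objective change

TASK

Get the desk ready for changing an objective, using the things on the clear near part of the desk (leave the clutter round the microscope): stand the screw can upright on the middle of the round aluminium rest and lay the black dust cap centred on top of the can, flat, the way up it already is. Stand the dropper bottle upright on the middle of the nearer yellow note pad, and set the larger glass dish, the one with the brown specimens, on the desk midway between the rest and that pad, in line with their centres. Keep the dish level while carrying it, and leave the small empty dish, the roll of tape and the flat case where they are.

Things in the scene. Friction and masses are not known exactly. Their poses are not given: they have to be found in the camera images.
- objective_rest: Round aluminium rest disc with a black rubber top, 76 mm diameter, 14 mm high, fixed to the desk. Origin: centre of its underside, on the desk. The straight line through the centres of rest and note pad is parallel to its own y axis.
- note_pad: The pad nearer the robot (another lies far back, by the microscope): square pad of yellow sticky notes, 76 x 76 mm, 11 mm high where things stand on it (the curled top sheet looks up to 14 mm high), fixed to the desk. Origin: centre of its underside; x and y along its edges. Its centre is 220 mm from the centre of the objective rest, to the left or right of it.
- can: Screw can of a spare objective: white, with a wider black lid, upright; 42 mm diameter at the lid (39 mm at the body, up to 34 mm above the underside), 48 mm high, about 50 g. Origin: centre of its underside, z up.
- cap: Black round eyepiece dust cap lying with its closed face up, 35 mm diameter, 14 mm high, about 12 g. Origin: centre of its underside, z up out of the closed face.
- dish: The larger of two shallow round glass dishes, with brown specimens in it, on the near part of the desk; 60 mm diameter, 14 mm high, about 30 g; take it across the outside of the rim. Origin: centre of its underside, z up.
- bottle: Dropper bottle, white-labelled body with a black collar and thin rubber bulb, upright; 98 mm high; body 33 x 31 mm across (all but round) up to 56 mm height, collar 22 mm diameter from 56 to 74 mm, bulb 12 mm diameter above; about 62 g. Take it by the body from above. Origin: centre of its underside, z up.
- small_dish: Bystander: small empty clear glass dish, 42 mm diameter, 12 mm high. Origin: centre of its underside. Leave it.
- tape_roll: Bystander: roll of yellow tape lying flat, 68 mm diameter, 48 mm high. Origin: centre of its underside. Leave it.
- case: Bystander: flat dark brown case, 34 x 90 x 14 mm, its length along its own y. Origin: centre of its underside. Leave it.
Mind the look-alikes: they are no part of the job. What is shaped like the cap but orange is not meant.

How it is judged:
By the outcome, as a careful person would: the job done as asked, in the order asked, and still so for the second after the job is handed in, with the robot touching nothing.
It also fails if it takes over 88 s, if anything falls off the work surface, if the arm or the gripper's body presses on something with over 40 N, if the wrist force passes 120 N, or if a joint passes its speed limit or range.

ROBOT

A 6-joint arm with a two-finger parallel gripper is mounted at the origin on a cart in front of the work surface, level with it; the furniture and walls round the work are solid. World frame = base frame: x ahead of the robot, y to its left, z up, the work surface at z = 0. Lengths are in m, angles in rad, forces in N, time in s.
With the tool pointing down it reaches from about 0.325 to 1 m from the base axis. Payload 5.1 kg.
Tool frame: the origin (TCP) lies midway between the tips of the shut fingers; the grasp point (between the pads) lies 19 mm behind it; z points along the fingers, x is the direction in which the jaws open and shut, and the axes are right-handed (so a half turn about z gives the same grasp; the last joint's range is limited). The gripper opens to 85 mm and grips with 20 to 120 N. Pads are 22 mm wide; open, the fingers measure 114 mm over their backs; the gripper's body (76 mm by 85 mm) begins 54 mm behind the grasp point. The pads swing forward as they close: fully open they stand 13 mm farther back than shut.
Start: joints at [1.203, 0.124, 1.65, -0, 1.367, -0.083], TCP at [0.183, 0.624, 0.21] pointing down, gripper open.
Joint ranges: [-2.61, 2.61], [-1.02, 2.33], [0.03, 2.71], [-1.35, 4.49], [0.32, 2.68], [-2.91, 2.91]. Speed limits (rad/s): [2.57, 2.57, 3.14, 3.14, 3.14, 3.14].

INTERFACE

Orientations are given as a unit quaternion [x, y, z, w].
In Python, from rig import arm, optics gives the robot as it stands.
- The arm moves only by the tool play_rows, never from a script. Its argument "plan" is a list of rows, each a list of 7 numbers: the opening, from 0 (shut) to 1 (fully open), then the shift along the world's x, y, z in cm, then the turn, a rotation vector about the world's x, y, z in degrees. A call has 1 to 20 rows; each row is the pose to reach, as a shift and turn from the pose measured when the call began; what a row does not reach only later rows make up. A row lasts 1/10 s, in which the tool goes at most 50 mm and 8.59 degrees, less where a joint would pass 70% of its speed; a pose out of reach is approached as far as the arm can. A call with a gripper value outside its range is refused whole. The fingers move at their own pace and stop on an object; "grip_force" is the grip in N (left out, the last holds). Time passes only in rows, so rows that repeat a pose let the fingers close. It gives the time, the measured TCP pose, the force and the opening at its end, in the units of the state.
- arm.state(): the state, without advancing time (a new reading comes with each control period).
- optics.get_image(name): name is "side" or "top" or "wrist"; returns (picture, depth): 420x560x3 uint8, red, green, blue; 420x560 float32, m along the optical axis (not along the pixel's ray), 0 where there is no reading.
- optics.get_calibration(name): a dict with "K" (3x3 intrinsics, pixels), "cam_to_world" (4x4, takes a point from camera to world coordinates). Camera axes: x right, y up, looking along -z (the intrinsics and any distortion apply to the point x, -y, -z); pixel columns grow to the right and rows downward; lengths in m; the calibration is good to about 2 mm. The wrist camera is an equidistant fisheye: a pixel r from the principal point sees the ray r / f radians off the axis. A picture is of the moment at which its call begins: read the wrist's pose just before it. get_calibration takes no time and is no camera call; for the wrist camera it gives the pose at the moment of the call.
- arm.sign_off(): hands the job in, once; it reports no verdict.
The state is a dict: "time_s": time; "joint_positions": joint angles; "dq": joint speeds; "joint_torque": joint torques, N m; "eef_pos": TCP position; "tcp_rot": TCP orientation; "contact_force": force on the tool from outside, world axes, zero at the start; "wrist_torque": the same for the moment, N m; "finger_gap": finger opening in m.
Only numpy, scipy, OpenCV 4.12 (cv2) and the standard library are available. Lean on these libraries where they do the work, as an engineer would, in place of code of your own. Each camera call takes 0.05 s, during which the arm holds its last target. There are 200 camera calls.

## Working session

There is one attempt and no reset: what is moved stays moved. The work goes in short steps, Python scripts to look and compute and a tool call to move; the robot and the scene stay as the last step left them, time stands still between calls to the robot, and variables do not carry over. Pictures are saved under pics/ and viewed, about 12 in all and at most 16, crops included, and the job is handed in when it is done.

Besides the shell and the picture viewer there is one more tool, called after "Emit:" in YAML: its name, and indented under it one key for each argument. play_rows: Moves the arm, as the interface text tells. Its arguments: {"type":"object","properties":{"plan":{"type":"array"},"grip_force":{"type":"number"}},"required":["plan"]}

```bash
mkdir -p pics; ls
cat > h.py <<'E'
import numpy as np, cv2
from rig import arm, optics
def grab(n):
    c=optics.get_calibration(n); im,d=optics.get_image(n)
    return im,d,np.array(c["K"]),np.array(c["cam_to_world"]),c
def pts(d,K,T):
    v,u=np.indices(d.shape)
    X=(u-K[0,2])/K[0,0]*d; Y=-(v-K[1,2])/K[1,1]*d
    P=np.stack([X,Y,-d],-1)@T[:3,:3].T+T[:3,3]
    return P
def save(n,im): cv2.imwrite('pics/'+n,im[...,::-1])
E
python3 - <<'E'
from h import *
s=arm.state(); print({k:np.round(v,3).tolist() for k,v in s.items()})
for n in ("top","side"):
    im,d,K,T,c=grab(n); save(n+'0.png',im); np.savez('/tmp/'+n,im=im,d=d,K=K,T=T)
    print(n,K.tolist(),T.round(3).tolist(),[k for k in c],(d>0).mean())
print(optics.get_calibration("wrist"))
E
```

```text
pics
{'time_s': 0.0, 'joint_positions': [1.203, 0.124, 1.652, 0.0, 1.367, -0.083], 'dq': [-0.001, -0.001, -0.0, -0.001, 0.004, 0.0], 'joint_torque': [-0.001, -42.363, -36.544, -0.0, 0.007, 0.0], 'eef_pos': [0.182, 0.623, 0.208], 'tcp_rot': [0.8, 0.6, -0.001, 0.001], 'contact_force': [-0.047, 0.401, -0.095], 'wrist_torque': [-0.015, 0.033, 0.03], 'finger_gap': 0.085}
top [[390.99018804683885, 0.0, 283.027037457403], [0.0, 390.99018804683885, 209.1292789493974], [0.0, 0.0, 1.0]] [[0.015, 0.998, -0.061, 0.467], [-1.0, 0.017, 0.025, 0.109], [0.026, 0.06, 0.998, 1.045], [0.0, 0.0, 0.0, 1.0]] ['K', 'cam_to_world'] 0.9962329931972789
side [[419.6654953278756, 0.0, 276.92129888669297], [0.0, 419.6654953278756, 211.85066156905995], [0.0, 0.0, 1.0]] [[-0.957, 0.175, -0.23, 0.319], [-0.288, -0.518, 0.805, 0.775], [0.022, 0.837, 0.547, 0.523], [0.0, 0.0, 0.0, 1.0]] ['K', 'cam_to_world'] 0.9957908163265307
{'K': array([[325.1922621 ,   0.        , 274.21844791],
       [  0.        , 325.1922621 , 205.64009491],
       [  0.        ,   0.        ,   1.        ]]), 'cam_to_world': array([[ 0.28065442, -0.92130583, -0.26912575,  0.11386749],
       [ 0.95980358,  0.26846201,  0.08188551,  0.64380601],
       [-0.00319156, -0.28128939,  0.95961768,  0.37416918],
       [ 0.        ,  0.        ,  0.        ,  1.        ]])}
```

View pics/top0.png

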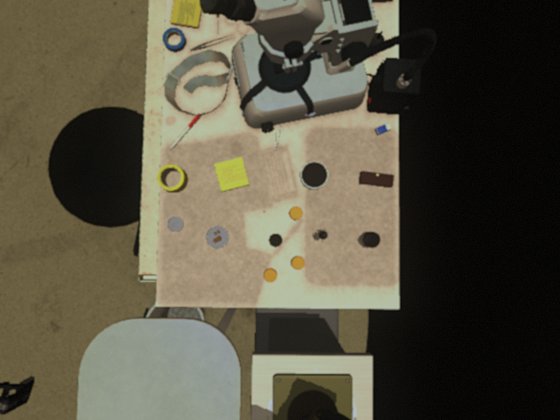

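View pics/side0.png

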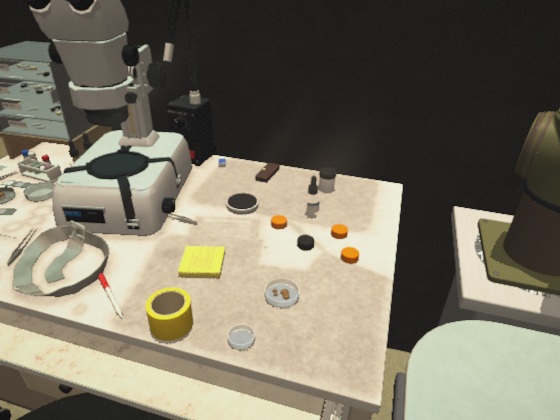

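Candidates in the top view:
- **Cap:** the black disc at (276,240). The orange discs at (296,213), (297,263) and (270,275) are look-alikes.
- **Dish:** (217,237), which has the brown bits. The one at (175,224) is small and empty.
- **Pad:** the near one at (232,174). The other, at (186,12), lies by the microscope.
- **Rest:** (314,175).
- **Bottle:** (320,235).
- **Can:** (370,240).

I'll measure these and confirm with one enlarged crop.

```bash
cat >> h.py <<'E'
def ray(u,v,K,T,z):
    d=T[:3,:3]@np.array([(u-K[0,2])/K[0,0],-(v-K[1,2])/K[1,1],-1]); return T[:3,3]+d*(z-T[2,3])/d[2]
E
python3 - <<'E'
from h import *
a=np.load('/tmp/top.npz'); b=np.load('/tmp/side.npz')
P=pts(a['d'],a['K'],a['T']); im=a['im']; K,T=a['K'],a['T']
save('crop1.png',cv2.resize(im[150:290,150:410],None,fx=3,fy=3,interpolation=cv2.INTER_CUBIC))
Q=pts(b['d'],b['K'],b['T'])
for nm,(u,v,r) in dict(rest=(314,175,17),pad=(232,174,22),dish=(217,237,16),cap=(276,240,10),bottle=(320,235,14),can=(370,240,16),small=(175,224,12),tape=(172,178,18),case=(376,179,20)).items():
    p=P[v-r:v+r+1,u-r:u+r+1].reshape(-1,3); desk=np.percentile(p[:,2],15)
    m=p[:,2]>desk+.006
    q=p[m]; 
    c=(q[:,:2].min(0)+q[:,:2].max(0))/2 if m.any() else 0
    print(nm,'desk',desk.round(4),'top',np.percentile(p[:,2],98).round(4),m.sum(),'mid',c,'ext',np.ptp(q[:,:2],axis=0) if m.any() else 0)
hsv=cv2.cvtColor(im,cv2.COLOR_RGB2HSV)
ym=cv2.inRange(hsv,(22,120,100),(35,255,255))
g=cv2.cvtColor(im,cv2.COLOR_RGB2GRAY)
def cc(mask,u,v,r=26):
    M=np.zeros_like(mask);M[v-r:v+r,u-r:u+r]=mask[v-r:v+r,u-r:u+r]
    cs,_=cv2.findContours(M,cv2.RETR_EXTERNAL,cv2.CHAIN_APPROX_NONE); return max(cs,key=cv2.contourArea)
c=cc(ym,232,174); (x,y),wh,an=cv2.minAreaRect(c); print('pad',x,y,wh,an,ray(x,y,K,T,.012), [ray(*q,K,T,.012)[:2].round(4).tolist() for q in cv2.boxPoints(((x,y),wh,an))])
dm=(g<75).astype(np.uint8)*255
for n,u,v,r,z in(('rest',314,175,24,.014),('cap',276,240,14,.014),('can',370,240,18,.045),('bot',320,235,14,.08),('case',376,179,24,.014)):
    c=cc(dm,u,v,r);(x,y),wh,an=cv2.minAreaRect(c);(x2,y2),rr=cv2.minEnclosingCircle(c);print(n,x,y,wh,an,x2,y2,rr,ray(x,y,K,T,z).round(4))
E
```

```text
rest desk -0.0008 top 0.0176 635 mid [0.56578115 0.0316518 ] ext [0.19793325 0.15378674]
pad desk -0.0012 top 0.0158 840 mid [0.5743061  0.19169552] ext [0.21498315 0.1663007 ]
dish desk -0.0014 top 0.015 159 mid [0.45356699 0.2030782 ] ext [0.05769189 0.18906606]
cap desk -0.0016 top 0.0175 140 mid [0.4534027  0.09625212] ext [0.04255419 0.03946183]
bottle desk -0.0021 top 0.094 96 mid [0.46542061 0.02722119] ext [0.06307478 0.16264796]
can desk -0.0017 top 0.0506 255 mid [ 0.44786346 -0.04124179] ext [0.07213745 0.29957392]
small desk -0.0015 top 0.0134 84 mid [0.48594649 0.24797772] ext [0.04231243 0.27886511]
tape desk -0.0507 top 0.0508 1158 mid [0.5627307  0.26016254] ext [0.19183235 0.30323475]
case desk -0.0018 top 0.0149 457 mid [ 0.5688861  -0.05494955] ext [0.20414315 0.32698944]
pad 231.2694549560547 173.82383728027344 (28.706844329833984, 28.503246307373047) 75.25643920898438 [0.62123317 0.22154359 0.012     ] [[0.6478, 0.2683], [0.6687, 0.1958], [0.5947, 0.1748], [0.5741, 0.2472]]
rest 314.0000305175781 174.5 (23.33452033996582, 23.33452033996582) 45.0 313.868408203125 174.42105102539062 12.145487785339355 [0.6233 0.0018 0.014 ]
cap 275.5 239.5 (11.0, 11.0) 90.0 275.1842041015625 239.7105255126953 5.992362976074219 [0.4493 0.1014 0.014 ]
can 369.0 239.0 (14.0, 20.0) 90.0 369.07501220703125 239.0 10.124594688415527 [ 0.4546 -0.1382  0.045 ]
bot 320.0 234.5 (7.0, 12.0) 90.0 320.0 234.5 6.18475866317749 [ 0.4643 -0.0078  0.08  ]
case 375.7076721191406 178.8384552001953 (33.6134147644043, 12.155404090881348) 7.125016689300537 375.7650451660156 178.6265106201172 17.101215362548828 [ 0.6148 -0.1635  0.014 ]
```

View pics/crop1.png

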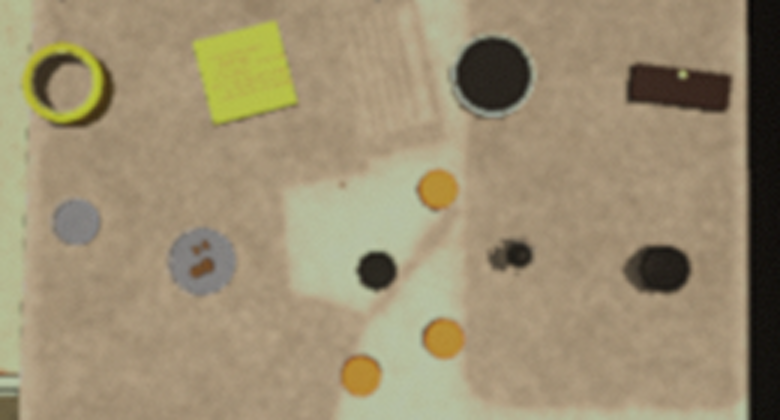

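The crop confirms the identities: black cap at about (377,270), brown-specimen dish at (202,261), and the empty small dish at (77,222), all in crop pixels. Next I'll get better centres, using height-gated depth.

Run:
```python
from h import *
for cam in('top','side'):
    a=np.load(f'/tmp/{cam}.npz'); P=pts(a['d'],a['K'],a['T']).reshape(-1,3)
    for nm,x,y,r,z0,z1 in (('rest',.623,.002,.055,.009,.022),('pad',.621,.2215,.065,.008,.02),('can',.452,-.142,.045,.042,.055),('cap',.449,.101,.035,.009,.02),('dish',.455,.25,.05,.008,.02),('bottlecollar',.464,-.008,.03,.06,.08),('bottlebody',.464,-.008,.03,.02,.06),('small',.486,.355,.04,.007,.02)):
        m=(np.hypot(P[:,0]-x,P[:,1]-y)<r)&(P[:,2]>z0)&(P[:,2]<z1); q=P[m]
        if len(q)<5: print(cam,nm,len(q));continue
        lo,hi=np.percentile(q[:,:2],[2,98],axis=0); (cx,cy),w,an=cv2.minAreaRect((q[:,:2]*1000).astype(np.float32))
        print(cam,nm,len(q),'mid',((lo+hi)/2).round(4),'ext',(hi-lo).round(3),'mean',q.mean(0).round(4),'rect',round(cx),round(cy),np.round(w),round(an))
```

```text
top rest 613 mid [6.233e-01 3.000e-04] ext [0.067 0.067] mean [0.6224 0.0009 0.014 ] rect 623 1 [74. 74.] 66
top pad 813 mid [0.6206 0.2206] ext [0.08  0.077] mean [0.6206 0.2205 0.0124] rect 621 220 [77. 76.] 16
top can 214 mid [ 0.4535 -0.1454] ext [0.038 0.037] mean [ 0.4531 -0.1449  0.048 ] rect 453 -146 [38. 42.] 1
top cap 137 mid [0.448  0.1001] ext [0.031 0.031] mean [0.4478 0.1004 0.0149] rect 448 100 [32. 32.] 1
top dish 82 mid [0.4536 0.2548] ext [0.058 0.058] mean [0.4535 0.2557 0.0127] rect 454 255 [58. 58.] 1
top bottlecollar 41 mid [ 0.4632 -0.0165] ext [0.02 0.02] mean [ 0.4631 -0.0153  0.0714] rect 463 -17 [20. 20.] 25
top bottlebody 23 mid [ 0.4674 -0.0171] ext [0.022 0.031] mean [ 0.4705 -0.0213  0.0443] rect 468 -17 [22. 31.] 7
top small 45 mid [0.4873 0.366 ] ext [0.039 0.042] mean [0.4877 0.3671 0.0113] rect 486 366 [41. 41.] 47
side rest 462 mid [0.6242 0.0056] ext [0.066 0.066] mean [0.6239 0.0081 0.0133] rect 625 4 [73. 73.] 66
side pad 1139 mid [0.6224 0.2241] ext [0.08  0.083] mean [0.6224 0.2246 0.0117] rect 623 223 [77. 80.] 16
side can 137 mid [ 0.4558 -0.1416] ext [0.037 0.037] mean [ 0.4557 -0.1394  0.0471] rect 456 -142 [40. 40.] 16
side cap 172 mid [0.45   0.1037] ext [0.031 0.033] mean [0.4497 0.1058 0.0138] rect 450 103 [32. 35.] 14
side dish 270 mid [0.4554 0.257 ] ext [0.058 0.059] mean [0.455  0.258  0.0116] rect 456 257 [59. 61.] 17
side bottlecollar 80 mid [ 0.4649 -0.0102] ext [0.019 0.014] mean [ 0.4643 -0.009   0.0698] rect 465 -10 [21. 15.] 6
side bottlebody 93 mid [ 0.4649 -0.0066] ext [0.031 0.019] mean [ 0.4618 -0.0041  0.033 ] rect 467 -8 [22. 34.] 80
side small 178 mid [0.4884 0.3688] ext [0.04  0.041] mean [0.4883 0.3696 0.0103] rect 489 369 [40. 43.] 20
```

Emit:
play_rows:
  plan:
    - [1,5,-5,0,0,0,0]
    - [1,10,-9,0,0,0,0]
    - [1,14,-12,0,0,0,0]
    - [1,18,-16,0,0,0,0]
    - [1,22,-20,0,0,0,0]
    - [1,24,-25,0,0,0,0]
    - [1,26,-30,0,0,0,0]
    - [1,26,-35,0,0,0,0]
    - [1,26,-40,0,0,0,0]
    - [1,26,-45,0,0,0,0]
    - [1,26,-50,0,0,0,0]
    - [1,26,-55,0,0,0,0]
    - [1,26,-60,0,0,0,0]
    - [1,26.5,-65,0,0,0,0]
    - [1,27,-70,0,0,0,0]
    - [1,27,-75,0,0,0,0]
    - [1,27,-76.5,-3,0,0,0]
    - [1,27,-76.5,-5,0,0,0]
    - [1,27,-76.5,-5,0,0,0]
    - [1,27,-76.5,-5,0,0,0]
  grip_force: 30

```text
time_s: 2.1
eef_pos: [0.4517, -0.1414, 0.1578]
tcp_rot: [0.801, 0.599, -0.001, -0.001]
contact_force: [0.1, 0.4, 0.9]
finger_gap: 0.0853
```

```bash
cat >> h.py <<'E'
def wpts(d,K,T):
    v,u=np.indices(d.shape); a=(u-K[0,2])/K[0,0]; b=(v-K[1,2])/K[1,1]; r=np.hypot(a,b)+1e-9
    t=np.tan(np.minimum(r,1.4))/r
    return np.stack([a*t*d,-b*t*d,-d],-1)@T[:3,:3].T+T[:3,3]
def seg(P,x,y,r,z0,z1,tag=''):
    P=P.reshape(-1,3); m=(np.hypot(P[:,0]-x,P[:,1]-y)<r)&(P[:,2]>z0)&(P[:,2]<z1); q=P[m]
    if len(q)<5: print(tag,len(q)); return
    lo,hi=np.percentile(q[:,:2],[1,99],axis=0); (cx,cy),w,an=cv2.minAreaRect((q[:,:2]*1000).astype(np.float32))
    print(tag,len(q),'mid',((lo+hi)/2).round(4),'ext',(hi-lo).round(3),'mean',q.mean(0).round(4),'rect',round(cx,1),round(cy,1),np.round(w),round(an))
def wrist(name=None):
    im,d,K,T,c=grab('wrist')
    if name: save(name,im)
    return im,wpts(d,K,T)
OBJ=(('rest',.6238,.002,.055,.009,.022),('pad',.6217,.2223,.065,.008,.02),('can',.4547,-.1435,.045,.042,.055),('cap',.449,.1015,.035,.009,.02),('dish',.4546,.256,.05,.008,.02),('bot',.464,-.0125,.03,.06,.08))
E
python3 - <<'E'
from h import *
im,P=wrist('w1.png')
print('desk z',np.median(P[(np.abs(P[...,0]-.45)<.1)&(np.abs(P[...,1]+.1)<.15)][:,2]))
for o in OBJ: seg(P,*o[1:],tag=o[0])
E
```

```text
desk z 0.20540556021857925
rest 1414 mid [0.6192 0.0086] ext [0.063 0.057] mean [0.613  0.0097 0.0146] rect 614.4 12.1 [76. 47.] 42
pad 1098 mid [0.624  0.2029] ext [0.082 0.053] mean [0.6215 0.2044 0.0125] rect 624.4 211.4 [78. 57.] 16
can 1750 mid [ 0.4542 -0.1438] ext [0.039 0.039] mean [ 0.4537 -0.1437  0.0492] rect 454.6 -143.7 [41. 41.] 73
cap 660 mid [0.4489 0.1009] ext [0.033 0.033] mean [0.4486 0.0996 0.0151] rect 449.0 101.4 [35. 33.] 81
dish 151 mid [0.4508 0.2342] ext [0.046 0.018] mean [0.4493 0.2301 0.0118] rect 449.3 232.8 [14. 50.] 76
bot 408 mid [ 0.4636 -0.0169] ext [0.02 0.02] mean [ 0.461  -0.0202  0.0715] rect 462.9 -17.8 [18. 20.] 53
```

View pics/w1.png

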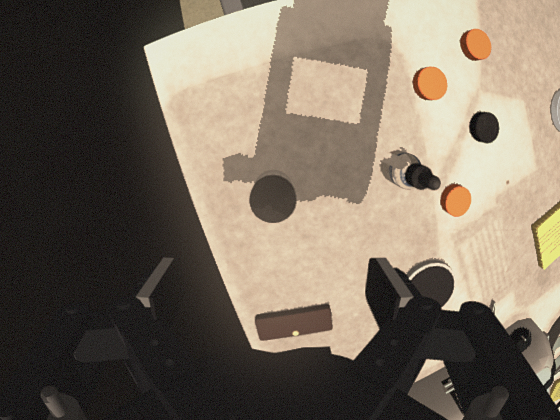

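The wrist view shows the can lid at (273,197) between the jaw lines, so the estimates agree. Descending and gripping the lid.

Emit:
play_rows:
  plan:
    - [1,0.3,-0.2,-4,0,0,0]
    - [1,0.3,-0.2,-8,0,0,0]
    - [1,0.3,-0.2,-11,0,0,0]
    - [1,0.3,-0.2,-13,0,0,0]
    - [1,0.3,-0.2,-14,0,0,0]
    - [1,0.3,-0.2,-14,0,0,0]
    - [0.3,0.3,-0.2,-14,0,0,0]
    - [0.3,0.3,-0.2,-14,0,0,0]
    - [0.3,0.3,-0.2,-14,0,0,0]
    - [0.3,0.3,-0.2,-14,0,0,0]
    - [0.3,0.3,-0.2,-14,0,0,0]
    - [0.3,0.3,-0.2,-14,0,0,0]
    - [0.3,0.3,-0.2,-14,0,0,0]
    - [0.3,0.3,-0.2,-14,0,0,0]

```text
time_s: 3.55
eef_pos: [0.4569, -0.1438, 0.0207]
tcp_rot: [0.8, 0.6, 0.0, 0.002]
contact_force: [0.0, 1.0, 6.5]
finger_gap: 0.0397
```

Emit:
play_rows:
  plan:
    - [0.3,0,0,2,0,0,0]
    - [0.3,0,0,5,0,0,0]
    - [0.3,1,1,8,0,0,0]
    - [0.3,4,4,10,0,0,0]
    - [0.3,7,7,10,0,0,0]
    - [0.3,10,10,10,0,0,0]
    - [0.3,13,12,10,0,0,0]
    - [0.3,15.5,14,10,0,0,0]
    - [0.3,16.8,14.6,10,0,0,0]
    - [0.3,16.8,14.6,10,0,0,0]
    - [0.3,16.8,14.6,10,0,0,0]
    - [0.3,16.8,14.6,10,0,0,0]

```text
time_s: 4.75
eef_pos: [0.624, 0.0017, 0.1203]
tcp_rot: [0.801, 0.599, -0.0, 0.001]
contact_force: [-0.8, 0.6, -1.3]
finger_gap: 0.039
```

Run:
```python
from h import *
for i in range(4): print(arm.state()['eef_pos'],arm.state()['contact_force'])
im,P=wrist('w2.png'); s=arm.state()['eef_pos']
for o in OBJ: seg(P,*o[1:],tag=o[0])
seg(P,s[0],s[1],.03,.115,.16,'held')
m=(np.hypot(P[...,0]-s[0],P[...,1]-s[1])<.02)
print('z hist',np.histogram(P[m][:,2],bins=np.arange(0,.3,.01)))
```

```text
[0.62398732 0.00166382 0.12032769] [-0.81240998  0.57977895 -1.32930485]
[0.62398732 0.00166382 0.12032769] [-0.81240998  0.57977895 -1.32930485]
[0.62398732 0.00166382 0.12032769] [-0.81240998  0.57977895 -1.32930485]
[0.62398732 0.00166382 0.12032769] [-0.81240998  0.57977895 -1.32930485]
rest 3969 mid [0.6197 0.0021] ext [0.062 0.071] mean [0.6145 0.0055 0.0149] rect 618.2 4.3 [74. 61.] 69
pad 4727 mid [0.6218 0.2205] ext [0.084 0.085] mean [0.621  0.219  0.0129] rect 622.1 222.0 [77. 78.] 16
can 0
cap 0
dish 0
bot 526 mid [ 0.4687 -0.0153] ext [0.014 0.02 ] mean [ 0.4706 -0.0145  0.0714] rect 468.6 -16.1 [21. 15.] 78
held 7063 mid [0.6214 0.0044] ext [0.039 0.047] mean [0.6184 0.0032 0.1471] rect 620.5 0.7 [52. 42.] 46
z hist (array([   0, 1086,    0,    0,    0,    0,    0,    0,    0,    0,    6,
          6,    1,    0, 4268,  559,  101,  101,   50,    0,    0,  684,
       2316, 2433,  585,    0,    0,    0,    0]), array([0.  , 0.01, 0.02, 0.03, 0.04, 0.05, 0.06, 0.07, 0.08, 0.09, 0.1 ,
       0.11, 0.12, 0.13, 0.14, 0.15, 0.16, 0.17, 0.18, 0.19, 0.2 , 0.21,
       0.22, 0.23, 0.24, 0.25, 0.26, 0.27, 0.28, 0.29]))
```

View pics/w2.png

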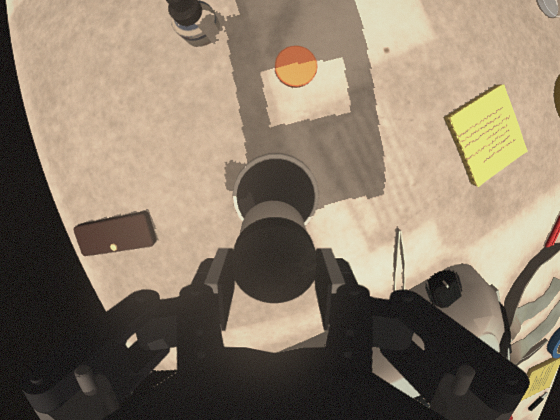

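The wrist picture shows the can held at (275,262), the rest behind it at (274,195) and the pad at (488,135). Next: where the held lid sits relative to the TCP.

Run:
```python
from h import *
im,P=wrist(); s=arm.state()['eef_pos']; print(s)
g=cv2.cvtColor(im,cv2.COLOR_RGB2GRAY)
# lid top: region near image (275,262)
v,u=np.indices(g.shape); m=(np.hypot(u-275,v-262)<34)
q=P[m]; q=q[(q[:,2]>.142)&(q[:,2]<.152)]
A=np.c_[q[:,:2]-s[:2],np.ones(len(q))]; print('plane',np.linalg.lstsq(A,q[:,2],rcond=None)[0],len(q))
m=(np.hypot(u-275,v-262)<48)&(P[...,2]>.142)&(P[...,2]<.152)
q=P[m]; h=cv2.convexHull((q[:,:2]*1000).astype(np.float32)); print(cv2.minEnclosingCircle(h),q[:,:2].mean(0),cv2.minAreaRect(h))
for o in OBJ[:2]: seg(P,*o[1:],tag=o[0])
b=[grab(c) for c in('top','side')]
for x in b: seg(pts(x[1],x[2],x[3]),.6238,.002,.04,.142,.152,'lid'); seg(pts(x[1],x[2],x[3]),.6238,.002,.055,.009,.02,'rest')
```

```text
[0.62413069 0.00158182 0.12060627]
plane [-0.00778516 -0.02287346  0.14937397] 3602
((622.2952270507812, 2.5220601558685303), 23.01835060119629) [0.62028071 0.00271451] ((622.0057983398438, 1.9546680450439453), (42.16034698486328, 41.6358528137207), 69.41437530517578)
rest 3974 mid [0.6197 0.002 ] ext [0.062 0.071] mean [0.6145 0.0055 0.0149] rect 618.2 4.4 [74. 62.] 69
pad 4742 mid [0.6218 0.2205] ext [0.085 0.085] mean [0.6211 0.219  0.0129] rect 622.0 221.8 [77. 78.] 16
lid 30 mid [ 0.6057 -0.    ] ext [0.011 0.018] mean [0.6046 0.002  0.1483] rect 603.8 1.2 [20. 10.] 68
rest 81 mid [6.206e-01 4.000e-04] ext [0.035 0.072] mean [ 0.6137 -0.0117  0.0137] rect 617.5 1.9 [74. 29.] 76
lid 160 mid [0.6208 0.0061] ext [0.035 0.053] mean [0.6182 0.0063 0.1476] rect 620.6 6.4 [58. 34.] 79
rest 460 mid [0.6249 0.0054] ext [0.07  0.069] mean [0.6241 0.0079 0.0133] rect 624.5 4.7 [72. 74.] 23
```

Emit:
play_rows:
  plan:
    - [0.3,0.2,0,-3,0,0,0]
    - [0.3,0.2,0,-6,0,0,0]
    - [0.3,0.2,0,-7.5,0,0,0]
    - [0.3,0.2,0,-8,0,0,0]
    - [0.3,0.2,0,-8.3,0,0,0]
    - [0.3,0.2,0,-8.3,0,0,0]
    - [0.3,0.2,0,-8.3,0,0,0]

```text
time_s: 5.65
eef_pos: [0.6276, 0.0016, 0.0394]
tcp_rot: [0.801, 0.599, 0.001, 0.002]
contact_force: [-1.0, 0.3, 0.0]
finger_gap: 0.0393
```

Emit:
play_rows:
  plan:
    - [0.3,-0.1,0.05,-0.2,0,0,0]
    - [0.3,-0.1,0.05,-0.3,0,0,0]
    - [0.3,-0.1,0.05,-0.4,0,0,0]
    - [0.3,-0.1,0.05,-0.4,0,0,0]

```text
time_s: 6.05
eef_pos: [0.6264, 0.0021, 0.0353]
tcp_rot: [0.801, 0.599, 0.001, 0.002]
contact_force: [-0.5, -0.7, -1.2]
finger_gap: 0.0393
```

Emit:
play_rows:
  plan:
    - [0.3,0,0,-0.1,0,0,0]
    - [0.3,0,0,-0.2,0,0,0]
    - [0.3,0,0,-0.2,0,0,0]

```text
time_s: 6.35
eef_pos: [0.6273, 0.0019, 0.0348]
tcp_rot: [0.801, 0.599, 0.002, 0.003]
contact_force: [-1.8, -0.4, 6.0]
finger_gap: 0.0396
```

Contact is made (about 6 N). Release, rise and take one close look at the can.

Emit:
play_rows:
  plan:
    - [0.6,0,0,0,0,0,0]
    - [0.8,0,0,0,0,0,0]
    - [0.8,0,0,0,0,0,0]
    - [0.8,0,0,0,0,0,0]
    - [0.8,0,0,2,0,0,0]
    - [0.8,0,0,5,0,0,0]
    - [0.9,0,0,9,0,0,0]
    - [1,-3,1,11,0,0,0]
    - [1,-7,3,11,0,0,0]
    - [1,-11,6,11,0,0,0]
    - [1,-15,9,10,0,0,0]
    - [1,-17.8,10,9,0,0,0]
    - [1,-17.8,10,9,0,0,0]
    - [1,-17.8,10,9,0,0,0]

```text
time_s: 7.75
eef_pos: [0.4491, 0.102, 0.1247]
tcp_rot: [0.8, 0.6, 0.002, 0.003]
contact_force: [0.4, -0.2, -0.4]
finger_gap: 0.0852
```

```bash
cat >> h.py <<'E'
def all3(objs):
    im,P=wrist()
    C={'w':P}
    for c in('top','side'):
        x=grab(c); C[c]=pts(x[1],x[2],x[3])
    for o in objs:
        for k in C: seg(C[k],*o[1:],tag=o[0]+' '+k)
E
python3 - <<'E'
from h import *
print(arm.state()['eef_pos'])
all3([('canset',.6238,.002,.04,.055,.07),OBJ[0],OBJ[3]])
E
```

```text
[0.44910299 0.10204762 0.12474971]
canset w 0
canset top 210 mid [6.238e-01 4.000e-04] ext [0.038 0.038] mean [6.237e-01 4.000e-04 6.210e-02] rect 623.9 0.4 [39. 39.] 2
canset side 175 mid [0.6256 0.003 ] ext [0.039 0.04 ] mean [0.6251 0.0067 0.0608] rect 626.4 3.7 [38. 42.] 20
rest w 671 mid [0.6004 0.0048] ext [0.027 0.067] mean [0.5973 0.0063 0.0138] rect 600.2 5.3 [72. 27.] 84
rest top 381 mid [6.233e-01 2.000e-04] ext [0.072 0.072] mean [0.6182 0.0036 0.0137] rect 623.8 0.0 [73. 73.] 1
rest side 339 mid [0.6248 0.0074] ext [0.072 0.066] mean [0.6205 0.0159 0.0138] rect 622.6 9.5 [72. 65.] 23
cap w 1255 mid [0.4486 0.1027] ext [0.033 0.033] mean [0.4484 0.1028 0.0157] rect 449.0 102.9 [34. 34.] 75
cap top 0
cap side 171 mid [0.45   0.1045] ext [0.032 0.034] mean [0.45   0.1061 0.0139] rect 450.6 103.6 [33. 34.] 41
```

Can stands centred on the rest: lid at (0.6238, 0.0004) and rest at (0.6233, 0.0002), both from the top camera, with the lid top at 62 mm. Next the cap.

Emit:
play_rows:
  plan:
    - [1,0,0.05,-4,0,0,0]
    - [1,0,0.05,-8,0,0,0]
    - [1,0,0.05,-11,0,0,0]
    - [1,0,0.05,-12,0,0,0]
    - [1,0,0.05,-12.2,0,0,0]
    - [1,0,0.05,-12.2,0,0,0]
    - [0.2,0,0.05,-12.2,0,0,0]
    - [0.2,0,0.05,-12.2,0,0,0]
    - [0.2,0,0.05,-12.2,0,0,0]
    - [0.2,0,0.05,-12.2,0,0,0]
    - [0.2,0,0.05,-12.2,0,0,0]
    - [0.2,0,0.05,-12.2,0,0,0]
    - [0.2,0,0.05,-12.2,0,0,0]
    - [0.2,0,0.05,-12.2,0,0,0]
  grip_force: 22

```text
time_s: 9.3
eef_pos: [0.4507, 0.102, 0.0037]
tcp_rot: [0.801, 0.599, 0.002, 0.003]
contact_force: [0.7, 0.1, 0.5]
finger_gap: 0.0173
```

Run:
```python
from h import *
im,P=wrist('w3.png'); s=arm.state(); print(s['eef_pos'],s['finger_gap'])
im,d,K,T,c=grab('side'); u,v=306,242
save('s3.png',cv2.resize(im[180:300,230:380],None,fx=4,fy=4,interpolation=cv2.INTER_CUBIC))
a=cv2.imread('pics/w3.png');b=cv2.imread('pics/s3.png');a=cv2.resize(a[130:410,150:410],(446,480));cv2.imwrite('pics/c3.png',np.hstack([a,b[:,:350] if 0 else cv2.resize(b,(350,280)).copy() if 0 else cv2.copyMakeBorder(cv2.resize(b,(350,280)),0,200,0,0,cv2.BORDER_CONSTANT)]))
```

```text
[0.4507079  0.10200825 0.00363219] 0.0171390320733111
```

View pics/c3.png

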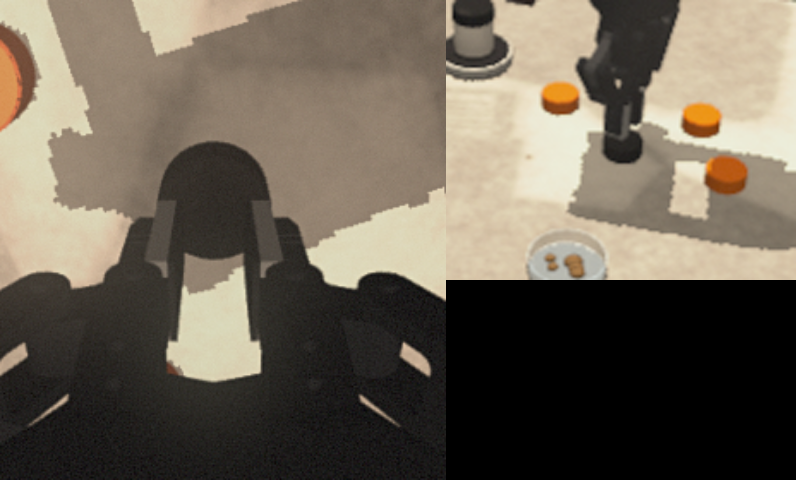

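The jaws shut just above the cap: the picture shows the tips resting over the cap's top and the cap undisturbed. The tips sit higher than I assumed, so I'll reopen and go about 11 mm lower.

Emit:
play_rows:
  plan:
    - [1,-0.1,0.05,0.5,0,0,0]
    - [1,-0.1,0.05,0.5,0,0,0]
    - [1,-0.1,0.05,0.5,0,0,0]
    - [1,-0.1,0.05,0.5,0,0,0]
    - [1,-0.1,0.05,0.5,0,0,0]
    - [1,-0.1,0.05,0.5,0,0,0]
    - [1,-0.1,0.05,0,0,0,0]
    - [1,-0.1,0.05,-0.6,0,0,0]
    - [1,-0.1,0.05,-1.0,0,0,0]
    - [1,-0.1,0.05,-1.0,0,0,0]

```text
time_s: 10.4
eef_pos: [0.4488, 0.1024, -0.0075]
tcp_rot: [0.801, 0.599, 0.001, 0.003]
contact_force: [0.5, -0.8, -0.7]
finger_gap: 0.0855
```

Run:
```python
from h import *
s=arm.state(); print(s['eef_pos'],s['contact_force'],s['finger_gap'])
all3([OBJ[3]])
im,P=wrist(); 
# finger tip heights: points just off the jaws
p=P.reshape(-1,3); d=p-s['eef_pos']; ax=np.array([.28,.96,0]); a=d@ax; b=d@np.array([.96,-.28,0])
m=(np.abs(np.abs(a)-.045)<.012)&(np.abs(b)<.012)&(d[:,2]>.005)&(d[:,2]<.1); print(np.percentile(d[m][:,2],[0,1,5,20]),m.sum())
```

```text
[ 0.4487952   0.10239501 -0.00748491] [ 0.47068316 -0.77684622 -0.74311624] 0.08545387899861105
cap w 3760 mid [0.4486 0.1026] ext [0.033 0.033] mean [0.4474 0.103  0.0156] rect 449.0 102.2 [35. 35.] 7
cap top 0
cap side 146 mid [0.4472 0.104 ] ext [0.027 0.033] mean [0.4473 0.1057 0.0138] rect 447.2 103.4 [26. 35.] 13
[0.00652482 0.00735425 0.00782669 0.00866536] 10611
```

Cap still at (0.449, 0.102). Close.

Emit:
play_rows:
  plan:
    - [0.25,0,0,0,0,0,0]
    - [0.25,0,0,0,0,0,0]
    - [0.25,0,0,0,0,0,0]
    - [0.25,0,0,0,0,0,0]
    - [0.25,0,0,0,0,0,0]
    - [0.25,0,0,0,0,0,0]
    - [0.25,0,0,0,0,0,0]
    - [0.25,0,0,0,0,0,0]
  grip_force: 22

```text
time_s: 11.4
eef_pos: [0.4499, 0.1025, -0.0062]
tcp_rot: [0.801, 0.599, 0.002, 0.004]
contact_force: [0.5, -0.2, 0.0]
finger_gap: 0.021
```

Run:
```python
from h import *
im,P=wrist(); s=arm.state(); e=s['eef_pos'];print(e,s['finger_gap'])
x,d,K,T,c=grab('side')
a=cv2.resize(im[200:380,180:380],(420,378),interpolation=cv2.INTER_CUBIC); b=cv2.resize(x[200:270,270:340],(378,378),interpolation=cv2.INTER_CUBIC)
save('c4.png',np.hstack([a,b]))
seg(pts(d,K,T),.449,.1025,.035,.009,.02,'cap side'); seg(P,.449,.1025,.035,.009,.02,'cap w')
```

```text
[ 0.44988857  0.10253729 -0.00625853] 0.02148083082938711
cap side 97 mid [0.4488 0.107 ] ext [0.031 0.033] mean [0.4442 0.1092 0.014 ] rect 445.9 108.0 [36. 23.] 49
cap w 2948 mid [0.4485 0.1042] ext [0.033 0.028] mean [0.4468 0.1033 0.0156] rect 449.1 104.2 [30. 35.] 88
```

View pics/c4.png

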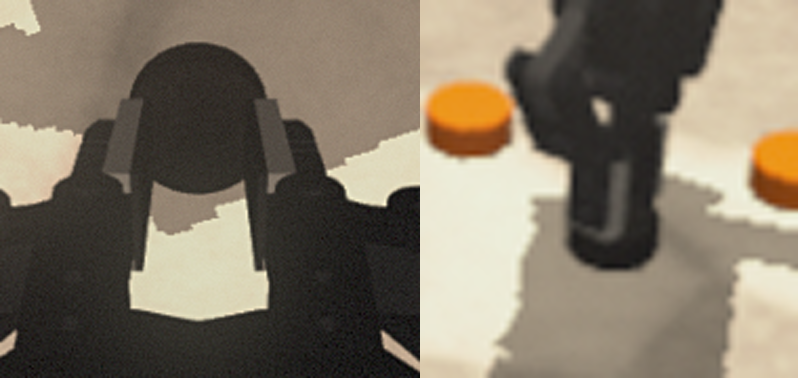

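The tips still seem to be above the cap. I'll measure the fingertip height directly from wrist depth.

Run:
```python
from h import *
im,P=wrist(); e=arm.state()['eef_pos']
# crop c4 left: scale 2.1, origin (180,200)
for nm,(x,y) in dict(Ltip_top=(128,105),Ltip_bot=(118,165),Lpad_near=(140,250),Rtip_top=(266,105),Rtip_bot=(278,165),Rpad=(260,250),cap=(198,110),fingL=(138,190)).items():
    u,v=180+x/2.1,200+y/2.1
    q=P[int(v)-1:int(v)+2,int(u)-1:int(u)+2].reshape(-1,3); m=np.median(q,0); d=m-e
    print(nm,int(u),int(v),m.round(4),'along',round(d@[.28,.96,0],4),'perp',round(d@[.96,-.28,0],4))
```

```text
Ltip_top 240 250 [0.4349 0.0905 0.0242] along -0.0157 perp -0.011
Ltip_bot 236 278 [0.4348 0.092  0.0507] along -0.0144 perp -0.0116
Lpad_near 246 319 [0.4519 0.0905 0.0544] along -0.011 perp 0.0053
Rtip_top 306 250 [0.4432 0.1196 0.0242] along 0.0145 perp -0.0112
Rtip_bot 312 278 [0.443  0.1196 0.0503] along 0.0145 perp -0.0114
Rpad 303 319 [0.4581 0.1119 0.0544] along 0.0113 perp 0.0052
cap 274 252 [0.4437 0.1042 0.0159] along -0.0001 perp -0.0064
fingL 245 290 [0.4388 0.0943 0.0541] along -0.011 perp -0.0084
```

Run:
```python
from h import *
im,P=wrist(); s=arm.state(); e=s['eef_pos']; print(e)
for u in (236,240,243,303,306,309):
    print(u,[(v,round(P[v,u,2],4)) for v in range(240,262,2)])
x,d,K,T,c=grab('side'); Q=pts(d,K,T).reshape(-1,3); dd=Q-e; a=dd@[.28,.96,0]; b=dd@[.96,-.28,0]
m=(a>.008)&(a<.03)&(abs(b)<.0115)&(Q[:,2]<.08); print('side finger z:',np.sort(Q[m][:,2])[:60:3].round(4)); print(np.c_[a,b,Q[:,2]][m][np.argsort(Q[m][:,2])][20:60:4].round(4))
```

```text
[ 0.44986418  0.10250402 -0.00627165]
236 [(240, np.float64(0.0012)), (242, np.float64(0.0015)), (244, np.float64(0.0012)), (246, np.float64(0.0018)), (248, np.float64(0.0012)), (250, np.float64(0.0005)), (252, np.float64(0.0271)), (254, np.float64(0.0284)), (256, np.float64(0.0316)), (258, np.float64(0.0333)), (260, np.float64(0.0353))]
240 [(240, np.float64(0.0009)), (242, np.float64(0.0022)), (244, np.float64(0.0014)), (246, np.float64(0.002)), (248, np.float64(0.0232)), (250, np.float64(0.0255)), (252, np.float64(0.0261)), (254, np.float64(0.0297)), (256, np.float64(0.0299)), (258, np.float64(0.0338)), (260, np.float64(0.036))]
243 [(240, np.float64(0.0037)), (242, np.float64(0.0071)), (244, np.float64(0.0116)), (246, np.float64(0.0146)), (248, np.float64(0.0224)), (250, np.float64(0.0246)), (252, np.float64(0.0262)), (254, np.float64(0.029)), (256, np.float64(0.0313)), (258, np.float64(0.0336)), (260, np.float64(0.0353))]
303 [(240, np.float64(0.0116)), (242, np.float64(0.0142)), (244, np.float64(0.0156)), (246, np.float64(0.0152)), (248, np.float64(0.0228)), (250, np.float64(0.
[... 493 characters left out ...]
-0.0)), (244, np.float64(0.0019)), (246, np.float64(0.0006)), (248, np.float64(0.0238)), (250, np.float64(0.0237)), (252, np.float64(0.0269)), (254, np.float64(0.0286)), (256, np.float64(0.0305)), (258, np.float64(0.0331)), (260, np.float64(0.0362))]
side finger z: [-0.0028 -0.0022 -0.0021 -0.0018 -0.0014 -0.0013 -0.0009 -0.0007 -0.0006
 -0.0006 -0.0004 -0.0001  0.      0.0002  0.0003  0.0004  0.0005  0.0008
  0.0011  0.0014]
[[ 0.0253  0.0061 -0.0008]
 [ 0.0278  0.0093 -0.0006]
 [ 0.0189  0.0076 -0.0005]
 [ 0.0196  0.0025 -0.0003]
 [ 0.0218  0.0106  0.    ]
 [ 0.0242  0.0022  0.0002]
 [ 0.0211  0.0087  0.0004]
 [ 0.0273  0.0004  0.0005]
 [ 0.0261  0.0034  0.0009]
 [ 0.0163 -0.0001  0.0013]]
```

Wrist depth puts the tips at z≈0.021 while the TCP reads −0.006. So the tips stand about 26 mm behind the reported TCP, and I'll plan with that measured offset (TCP ≈ −0.024 for the cap).

Emit:
play_rows:
  plan:
    - [1,-0.1,0,0.3,0,0,0]
    - [1,-0.1,0,0.3,0,0,0]
    - [1,-0.1,0,0.3,0,0,0]
    - [1,-0.1,0,0.3,0,0,0]
    - [1,-0.1,0,0.3,0,0,0]
    - [1,-0.1,0,0.3,0,0,0]
    - [1,-0.1,0,-0.4,0,0,0]
    - [1,-0.1,0,-0.9,0,0,0]
    - [1,-0.1,0,-1.3,0,0,0]
    - [1,-0.1,0,-1.6,0,0,0]
    - [1,-0.1,0,-1.8,0,0,0]
    - [1,-0.1,0,-1.8,0,0,0]

```text
time_s: 12.85
eef_pos: [0.4486, 0.1025, -0.0247]
tcp_rot: [0.801, 0.599, 0.002, 0.003]
contact_force: [0.2, -0.6, -1.1]
finger_gap: 0.0857
```

Emit:
play_rows:
  plan:
    - [0.55,0,0,0,0,0,0]
    - [0.5,0,0,0,0,0,0]
    - [0.45,0,0,0,0,0,0]
    - [0.4,0,0,0,0,0,0]
    - [0.3,0,0,0,0,0,0]
    - [0.25,0,0,0,0,0,0]
    - [0.25,0,0,0,0,0,0]
    - [0.25,0,0,0,0,0,0]
    - [0.25,0,0,0,0,0,0]

```text
time_s: 13.75
eef_pos: [0.4508, 0.1028, -0.0223]
tcp_rot: [0.801, 0.599, 0.004, 0.004]
contact_force: [-1.5, 1.1, 8.9]
finger_gap: 0.0337
```

Run:
```python
from h import *
im,P=wrist(); s=arm.state(); e=s['eef_pos']; print(e,s['finger_gap'],s['contact_force'])
save('w5.png',cv2.resize(im[200:380,180:380],(600,540),interpolation=cv2.INTER_CUBIC))
for u in (225,228,230,232,235,311,314,317,320):
    z=P[230:290,u,2]; k=np.argmax(np.diff(z)>.004) if (np.diff(z)>.004).any() else -1; print(u,230+k,z[k:k+4].round(4))
seg(P,.449,.1025,.035,.009,.022,'cap w')
```

```text
[ 0.45083314  0.10278146 -0.02233859] 0.03372813342185627 [-1.39742583  0.87635379 10.45204126]
225 247 [0.0012 0.0065 0.0065 0.0092]
228 247 [0.0008 0.0064 0.0073 0.0079]
230 247 [0.0008 0.0056 0.0067 0.0076]
232 247 [0.001  0.0056 0.0067 0.008 ]
235 247 [0.0008 0.0057 0.0071 0.0084]
311 247 [0.0005 0.0061 0.0066 0.0088]
314 247 [0.001  0.0058 0.0064 0.0082]
317 247 [0.0013 0.0058 0.0079 0.0091]
320 247 [0.0008 0.0058 0.0077 0.0075]
cap w 5364 mid [0.449  0.1049] ext [0.033 0.054] mean [0.447  0.104  0.0157] rect 449.6 105.2 [36. 58.] 2
```

View pics/w5.png

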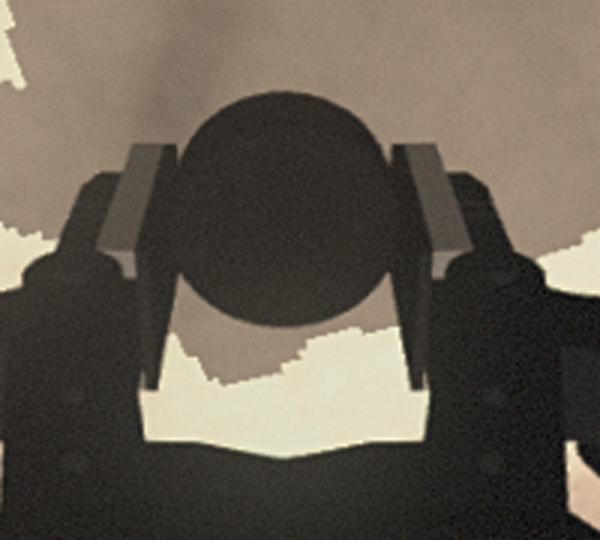

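Cap gripped: 33.7 mm gap, tips about 5 mm above its base. Lift and carry it over the can.

Emit:
play_rows:
  plan:
    - [0.25,0,0,2,0,0,0]
    - [0.25,0,0,6,0,0,0]
    - [0.25,0,0,10,0,0,0]
    - [0.25,4,-2,12,0,0,0]
    - [0.25,8,-4,12,0,0,0]
    - [0.25,12,-7,12,0,0,0]
    - [0.25,15,-9,12,0,0,0]
    - [0.25,17.4,-10,11,0,0,0]
    - [0.25,17.4,-10,10,0,0,0]
    - [0.25,17.4,-10,10,0,0,0]
    - [0.25,17.4,-10,10,0,0,0]

```text
time_s: 14.9
eef_pos: [0.6235, 0.0034, 0.0769]
tcp_rot: [0.801, 0.599, 0.003, 0.004]
contact_force: [-0.4, 0.0, -0.8]
finger_gap: 0.0338
```

Run:
```python
from h import *
im,P=wrist(); s=arm.state(); e=s['eef_pos']; print(e,s['finger_gap'],s['contact_force'])
v,u=np.indices(im.shape[:2])
m=(np.hypot(u-275,v-270)<60)&(abs((P-e)@[.28,.96,0])<.0165)
z=P[m][:,2]; print(np.histogram(z,bins=np.arange(0,.2,.005)))
zc=e[2]+.0223+.0155
m2=m&(abs(P[...,2]-zc)<.006); q=P[m2]; print(len(q),cv2.minAreaRect((q[:,:2]*1000).astype(np.float32)),q.mean(0))
A=np.c_[q[:,:2]-e[:2],np.ones(len(q))]; print('plane',np.linalg.lstsq(A,q[:,2],rcond=None)[0])
seg(P,.6245,.002,.04,.056,.07,'can')
```

```text
[0.62385035 0.00343895 0.07755265] 0.0331631668990186 [-0.41849574  0.24841659  0.62692237]
(array([ 738,    0,    0,    0,    0,    0,    0,    0,    0,    0,    2,
          8, 1162,    6,    0,    0,    0,    0,    0,    3,  234,  264,
       2263, 2027,    9,    6,    4,    6,    0,    0,    0,    0,    0,
          0,    0,    0,    0,    0,    0]), array([0.   , 0.005, 0.01 , 0.015, 0.02 , 0.025, 0.03 , 0.035, 0.04 ,
       0.045, 0.05 , 0.055, 0.06 , 0.065, 0.07 , 0.075, 0.08 , 0.085,
       0.09 , 0.095, 0.1  , 0.105, 0.11 , 0.115, 0.12 , 0.125, 0.13 ,
       0.135, 0.14 , 0.145, 0.15 , 0.155, 0.16 , 0.165, 0.17 , 0.175,
       0.18 , 0.185, 0.19 , 0.195]))
4321 ((622.6427001953125, 3.7758407592773438), (32.954471588134766, 36.55254364013672), 73.91976165771484) [0.62056282 0.00426722 0.1147989 ]
plane [ 0.030985   -0.01113099  0.11490998]
can 1734 mid [0.6179 0.0018] ext [0.026 0.04 ] mean [0.615  0.0041 0.063 ] rect 617.8 3.2 [41. 26.] 78
```

Emit:
play_rows:
  plan:
    - [0.25,0.2,-0.1,-1,0,0,0]
    - [0.25,0.2,-0.1,-2.5,0,0,0]
    - [0.25,0.2,-0.1,-3.2,0,0,0]
    - [0.25,0.2,-0.1,-3.4,0,0,0]
    - [0.25,0.2,-0.1,-3.4,0,0,0]
    - [0.25,0.2,-0.1,-3.4,0,0,0]

```text
time_s: 15.55
eef_pos: [0.6261, 0.0024, 0.0438]
tcp_rot: [0.801, 0.599, 0.003, 0.004]
contact_force: [-0.3, 0.2, -0.2]
finger_gap: 0.0339
```

Emit:
play_rows:
  plan:
    - [0.25,0,0,-0.15,0,0,0]
    - [0.25,0,0,-0.25,0,0,0]
    - [0.25,0,0,-0.35,0,0,0]
    - [0.25,0,0,-0.4,0,0,0]
    - [0.25,0,0,-0.4,0,0,0]

```text
time_s: 16.05
eef_pos: [0.6262, 0.0024, 0.0399]
tcp_rot: [0.801, 0.599, 0.003, 0.004]
contact_force: [0.7, -0.4, 0.7]
finger_gap: 0.0335
```

Emit:
play_rows:
  plan:
    - [0.25,0,0,-0.1,0,0,0]
    - [0.25,0,0,-0.15,0,0,0]
    - [0.25,0,0,-0.15,0,0,0]

```text
time_s: 16.35
eef_pos: [0.6265, 0.0023, 0.0398]
tcp_rot: [0.801, 0.599, 0.004, 0.004]
contact_force: [-3.6, 0.1, 6.8]
finger_gap: 0.0336
```

Emit:
play_rows:
  plan:
    - [0.5,0,0,0,0,0,0]
    - [0.6,0,0,0,0,0,0]
    - [0.7,0,0,0,0,0,0]
    - [0.7,0,0,0,0,0,0]
    - [0.7,0,0,2,0,0,0]
    - [0.8,0,0,6,0,0,0]
    - [1,0,0,10,0,0,0]
    - [1,-4,0,12,0,0,0]
    - [1,-8,0,12,0,0,0]
    - [1,-12,-1,12,0,0,0]
    - [1,-16.3,-1.5,11,0,0,0]
    - [1,-16.3,-1.5,11,0,0,0]
    - [1,-16.3,-1.5,11,0,0,0]
    - [1,-16.3,-1.5,11,0,0,0]

```text
time_s: 17.75
eef_pos: [0.4649, -0.0128, 0.1508]
tcp_rot: [0.8, 0.599, 0.004, 0.005]
contact_force: [0.5, -0.3, 0.6]
finger_gap: 0.0852
```

Run:
```python
from h import *
print(arm.state()['eef_pos'])
all3([('capset',.6245,.002,.035,.07,.085),('can+cap',.6245,.002,.04,.055,.068),('bot',.464,-.0125,.03,.06,.08),('bulb',.464,-.0125,.03,.085,.11),('body',.464,-.0125,.03,.02,.057)])
im,d=optics.get_image('side'); w,_=optics.get_image('wrist')
save('c6.png',np.hstack([cv2.resize(im[150:260,200:360],(400,275)),cv2.resize(w,(366,275))]))
```

```text
[ 0.46488728 -0.01276651  0.15084557]
capset w 509 mid [0.6212 0.0045] ext [0.027 0.03 ] mean [0.6174 0.0068 0.0766] rect 619.2 7.2 [35. 21.] 48
capset top 159 mid [0.6239 0.0018] ext [0.033 0.032] mean [0.6235 0.0016 0.0764] rect 624.2 1.9 [33. 34.] 90
capset side 127 mid [0.6253 0.0045] ext [0.032 0.035] mean [0.6248 0.0068 0.0753] rect 625.7 4.8 [34. 33.] 68
can+cap w 452 mid [0.6152 0.0013] ext [0.022 0.04 ] mean [0.611  0.0011 0.0619] rect 615.7 2.9 [41. 24.] 78
can+cap top 52 mid [6.238e-01 4.000e-04] ext [0.038 0.039] mean [0.6173 0.001  0.0622] rect 623.7 0.3 [39. 39.] 88
can+cap side 103 mid [0.6254 0.0079] ext [0.038 0.031] mean [0.6216 0.0153 0.0615] rect 623.0 10.3 [39. 27.] 26
bot w 404 mid [ 0.463  -0.0152] ext [0.018 0.02 ] mean [ 0.46   -0.0144  0.072 ] rect 462.9 -15.0 [21. 18.] 79
bot top 0
bot side 82 mid [ 0.4649 -0.0107] ext [0.019 0.016] mean [ 0.4645 -0.0092  0.07  ] rect 464.2 -10.4 [20. 16.] 13
bulb w 260 mid [ 0.4639 -0.0146] ext [0.011 0.011] mean [ 0.4627 -0.0143  0.0956] rect 464.2 -14.7 [12. 11.] 9
bulb top 0
bulb side 33 mid [ 0.4651 -0.0122] ext [0.009 0.01 ] mean [ 0.465  -0.0114  0.0921] rect 465.4 -12.5 [9. 9.] 22
body w 190 mid [ 0.4598 -0.0158] ext [0.024 0.032] mean [ 0.4567 -0.0163  0.0369] rect 460.0 -15.7 [32. 24.] 89
body top 0
body side 83 mid [ 0.4655 -0.0088] ext [0.032 0.021] mean [ 0.4613 -0.004   0.0299] rect 466.1 -8.5 [19. 33.] 84
```

View pics/c6.png

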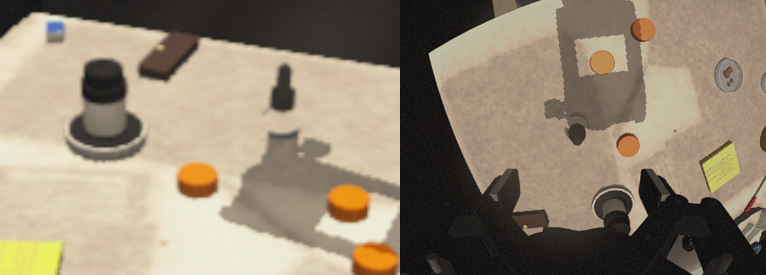

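The cap lies on the can: left panel around (103,72); cap and can centres agree within about 1.5 mm. The bottle is at (0.464, −0.014), and I'll take it by the upper body.

Emit:
play_rows:
  plan:
    - [1,0,-0.1,-4,0,0,0]
    - [1,0,-0.1,-8,0,0,0]
    - [1,0,-0.1,-11,0,0,0]
    - [1,0,-0.1,-12.5,0,0,0]
    - [1,0,-0.1,-13.4,0,0,0]
    - [1,0,-0.1,-13.8,0,0,0]
    - [1,0,-0.1,-13.8,0,0,0]

```text
time_s: 18.7
eef_pos: [0.465, -0.0137, 0.0125]
tcp_rot: [0.8, 0.599, 0.004, 0.005]
contact_force: [0.4, 0.3, 1.0]
finger_gap: 0.0856
```

Run:
```python
from h import *
im,P=wrist(); s=arm.state(); e=s['eef_pos']; print(e,s['contact_force'])
m=(np.hypot(P[...,0]-.464,P[...,1]+.014)<.035); z=P[m][:,2]; h,b=np.histogram(z,bins=np.arange(0,.16,.005)); print(dict(zip(b.round(3).tolist(),h.tolist())))
seg(P,.464,-.014,.012,.085,.1,'bulb')
```

```text
[ 0.46541639 -0.01375912  0.01305441] [-0.13679153  0.03863949 -0.21246647]
{0.0: 8189, 0.005: 0, 0.01: 55, 0.015: 143, 0.02: 169, 0.025: 173, 0.03: 206, 0.035: 167, 0.04: 0, 0.045: 76, 0.05: 80, 0.055: 70, 0.06: 301, 0.065: 325, 0.07: 1184, 0.075: 247, 0.08: 250, 0.085: 307, 0.09: 338, 0.095: 497, 0.1: 4, 0.105: 437, 0.11: 1609, 0.115: 2712, 0.12: 2941, 0.125: 3235, 0.13: 4463, 0.135: 3518, 0.14: 285, 0.145: 0, 0.15: 0}
bulb 1142 mid [ 0.4619 -0.0147] ext [0.008 0.011] mean [ 0.4607 -0.0139  0.0932] rect 461.6 -14.2 [12.  8.] 72
```

Palm clears the bulb. Grip and lift.

Emit:
play_rows:
  plan:
    - [0.6,0,0,0,0,0,0]
    - [0.4,0,0,0,0,0,0]
    - [0.3,0,0,0,0,0,0]
    - [0.25,0,0,0,0,0,0]
    - [0.2,0,0,0,0,0,0]
    - [0.2,0,0,0,0,0,0]
    - [0.2,0,0,0,0,0,0]
    - [0.2,0,0,0,0,0,0]
    - [0.2,0,0,1,0,0,0]
    - [0.2,0,0,3,0,0,0]
    - [0.2,0,0,6,0,0,0]
    - [0.2,0,0,6,0,0,0]
  grip_force: 30

```text
time_s: 19.95
eef_pos: [0.4683, -0.014, 0.0772]
tcp_rot: [0.8, 0.599, 0.007, 0.007]
contact_force: [0.7, -1.2, 0.3]
finger_gap: 0.0309
```

Emit:
play_rows:
  plan:
    - [0.2,1,4,0.5,0,1,0]
    - [0.2,2,8,1,0,1,0]
    - [0.2,4,12,1,0,1,0]
    - [0.2,7,15,1,0,1,0]
    - [0.2,10,18,1,0,1,0]
    - [0.2,13,21,0,0,1,0]
    - [0.2,15.2,23.6,0,0,1,0]
    - [0.2,15.2,23.6,0,0,1,0]
    - [0.2,15.2,23.6,0,0,1,0]
    - [0.2,15.2,23.6,0,0,1,0]

```text
time_s: 20.95
eef_pos: [0.6191, 0.2213, 0.0764]
tcp_rot: [0.801, 0.599, -0.001, 0.002]
contact_force: [-0.6, -0.4, -0.2]
finger_gap: 0.0314
```

Run:
```python
from h import *
s=arm.state(); e=s['eef_pos']; print(e,s['tcp_rot'],s['finger_gap'],s['contact_force'])
im,P=wrist('w7.png')
x=grab('side'); S=pts(x[1],x[2],x[3]); x=grab('top'); 
for n,Q in (('w',P),('side',S)):
    seg(Q,e[0],e[1],.02,.145,.172,n+' bulb'); seg(Q,e[0],e[1],.03,.06,.11,n+' body'); seg(Q,.6217,.2223,.065,.008,.018,n+' pad')
m=(np.hypot(S[...,0]-e[0],S[...,1]-e[1])<.03)&(S[...,2]>.03)&(S[...,2]<.2); print(np.percentile(S[m][:,2],[0,1,3,99,100]))
```

```text
[0.6190741  0.22127956 0.07636172] [ 0.80051548  0.59930832 -0.00098111  0.00188166] 0.03135004465415955 [-0.60624242 -0.41750073 -0.16256625]
w bulb 1473 mid [0.6121 0.2208] ext [0.018 0.022] mean [0.6157 0.226  0.1558] rect 615.0 222.9 [34. 16.] 72
w body 1225 mid [0.6162 0.2236] ext [0.029 0.05 ] mean [0.6085 0.2263 0.095 ] rect 615.9 222.2 [57. 29.] 74
w pad 9045 mid [0.6199 0.222 ] ext [0.08  0.084] mean [0.6186 0.2229 0.0133] rect 622.3 221.9 [77. 76.] 16
side bulb 102 mid [0.6174 0.2207] ext [0.031 0.038] mean [0.6147 0.2162 0.1568] rect 617.2 222.0 [39. 27.] 72
side body 274 mid [0.6169 0.2247] ext [0.029 0.048] mean [0.6126 0.2286 0.0925] rect 615.4 223.3 [56. 26.] 77
side pad 1146 mid [0.6223 0.2235] ext [0.086 0.086] mean [0.6222 0.2247 0.0116] rect 622.9 223.0 [76. 81.] 16
[0.07339767 0.07589958 0.08053811 0.19915603 0.19996278]
```

View pics/w7.png

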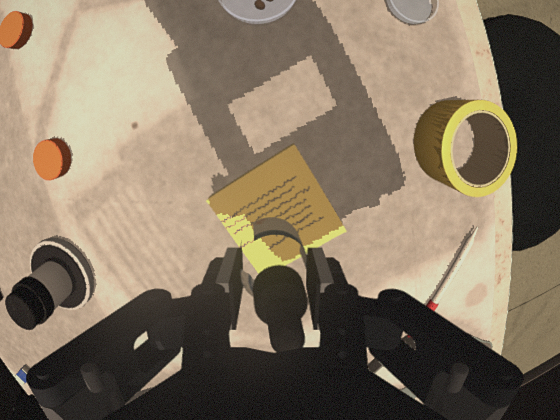

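Run:
```python
from h import *
e=arm.state()['eef_pos']; im,P=wrist(); x=grab('side'); S=pts(x[1],x[2],x[3])
for n,Q in (('w',P),('s',S)):
    d=Q-e; a=d@[.28,.96,0]; b=d@[.96,-.28,0]
    for z0 in np.arange(.06,.175,.01):
        m=(abs(a)<.014 if z0<.12 else abs(a)<.0125)&(abs(b)<.025)&(Q[...,2]>z0)&(Q[...,2]<z0+.01)
        if m.sum()>4: print(n,round(z0,3),m.sum(),'along',a[m].min().round(4),a[m].max().round(4),'perp',np.percentile(b[m],[2,98]).round(4))
```

```text
w 0.07 69 along -0.0113 0.0129 perp [-0.0171 -0.0097]
w 0.08 275 along -0.0111 0.014 perp [-0.0172 -0.0094]
w 0.09 310 along -0.0101 0.0139 perp [-0.0173 -0.0101]
w 0.1 114 along -0.0095 0.0133 perp [-0.0173 -0.0107]
w 0.11 183 along -0.014 -0.0091 perp [-0.0034  0.0098]
w 0.12 418 along -0.0086 0.0123 perp [-0.0116 -0.0039]
w 0.13 1533 along -0.0083 0.0124 perp [-0.0111  0.0047]
w 0.14 453 along -0.0025 0.0098 perp [-0.0071 -0.0018]
w 0.15 726 along -0.0019 0.0103 perp [-0.0071 -0.0006]
w 0.16 464 along -0.0007 0.0096 perp [-0.0063  0.0003]
w 0.17 1248 along -0.0125 0.0125 perp [-0.0178 -0.0097]
s 0.07 30 along -0.0114 0.0138 perp [-0.0155  0.0009]
s 0.08 56 along -0.0087 0.0139 perp [-0.0169 -0.0045]
s 0.09 54 along -0.0094 0.0139 perp [-0.0169 -0.0065]
s 0.1 9 along -0.0139 0.0128 perp [-0.0164  0.003 ]
s 0.12 34 along -0.0137 0.011 perp [-0.011  -0.0051]
s 0.13 51 along -0.007 0.0117 perp [-0.0105 -0.0005]
s 0.14 20 along 0.0013 0.0095 perp [-0.0063 -0.0031]
s 0.15 6 along 0.0013 0.0077 perp [-0.0062 -0.004 ]
s 0.16 5 along -0.0124 -0.0115 perp [-0.0148 -0.0101]
s 0.17 38 along -0.0121 0.0046 perp [-0.0172 -0.0085]
```

The picture shows the bottle held over the pad with its bulb at (285,325). The slices show it leaning about 4° along the jaw direction, so I'll turn the tool to stand it upright while lowering, then re-measure.

Emit:
play_rows:
  plan:
    - [0.2,0.4,0.25,-1,1.9,-0.6,0]
    - [0.2,0.4,0.25,-2,3.8,-1.1,0]
    - [0.2,0.4,0.25,-3,3.8,-1.1,0]
    - [0.2,0.4,0.25,-3,3.8,-1.1,0]
    - [0.2,0.4,0.25,-3,3.8,-1.1,0]

```text
time_s: 21.7
eef_pos: [0.6238, 0.2238, 0.0474]
tcp_rot: [0.8, 0.599, 0.027, -0.018]
contact_force: [-0.8, 0.4, -0.5]
finger_gap: 0.0311
```

Run:
```python
from h import *
s=arm.state(); e=s['eef_pos']; print(e,s['tcp_rot']); im,P=wrist(); x=grab('side'); S=pts(x[1],x[2],x[3])
o=np.array([.6217,.2222,0])
for n,Q in (('w',P),('s',S)):
    d=Q-o; a=d@[.28,.96,0]; b=d@[.96,-.28,0]
    for z0 in np.arange(.02,.14,.01):
        m=(abs(a)<.014)&(abs(b)<.025)&(Q[...,2]>z0)&(Q[...,2]<z0+.01)
        if m.sum()>4: print(n,round(z0,3),m.sum(),'along',np.percentile(a[m],[1,99]).round(4),'perp',np.percentile(b[m],[2,98]).round(4))
```

```text
[0.62381026 0.22384523 0.04742314] [ 0.80026339  0.59874051  0.02732042 -0.01849085]
w 0.04 73 along [-0.0092  0.0137] perp [-0.0154 -0.0088]
w 0.05 261 along [-0.0092  0.0135] perp [-0.0157 -0.0092]
w 0.06 309 along [-0.0088  0.0134] perp [-0.0157 -0.0094]
w 0.07 113 along [-0.0087  0.0137] perp [-0.0157 -0.0091]
w 0.08 175 along [-0.014  -0.0097] perp [-0.0018  0.0115]
w 0.09 420 along [-0.0097  0.0102] perp [-0.01   -0.0022]
w 0.1 1633 along [-0.0094  0.0139] perp [-0.0097  0.007 ]
w 0.11 456 along [-0.0049  0.0136] perp [-0.0057  0.0005]
w 0.12 716 along [-0.0047  0.0138] perp [-0.0109  0.0004]
w 0.13 626 along [-0.0039  0.0136] perp [-0.0161  0.0015]
s 0.04 18 along [-0.0066  0.0132] perp [-0.0151 -0.0082]
s 0.05 46 along [-0.0084  0.0133] perp [-0.0145 -0.0072]
s 0.06 49 along [-0.0108  0.0139] perp [-0.0145 -0.0069]
s 0.07 19 along [-0.014   0.0116] perp [-0.0147  0.0036]
s 0.09 32 along [-0.0139  0.0097] perp [-0.0096 -0.0038]
s 0.1 44 along [-0.0078  0.0091] perp [-0.0094  0.0009]
s 0.11 18 along [0.0009 0.0064] perp [-0.0054 -0.0011]
s 0.12 10 along [-0.002   0.0138] perp [-0.01   -0.0023]
s 0.13 8 along [0.0089 0.0132] perp [-0.0151  0.0121]
```

Now upright and centred on the pad. Lower onto it.

Emit:
play_rows:
  plan:
    - [0.2,0,0,-1,0,0,0]
    - [0.2,0,0,-1.6,0,0,0]
    - [0.2,0,0,-1.9,0,0,0]
    - [0.2,0,0,-2.1,0,0,0]
    - [0.2,0,0,-2.1,0,0,0]

```text
time_s: 22.3
eef_pos: [0.6241, 0.2241, 0.0267]
tcp_rot: [0.8, 0.599, 0.028, -0.018]
contact_force: [0.2, -0.0, -0.4]
finger_gap: 0.0309
```

Emit:
play_rows:
  plan:
    - [0.2,0,0,-0.15,0,0,0]
    - [0.2,0,0,-0.3,0,0,0]
    - [0.2,0,0,-0.35,0,0,0]
    - [0.2,0,0,-0.35,0,0,0]

```text
time_s: 22.7
eef_pos: [0.6246, 0.2242, 0.0243]
tcp_rot: [0.8, 0.599, 0.028, -0.018]
contact_force: [-2.0, -0.6, 4.8]
finger_gap: 0.0309
```

Emit:
play_rows:
  plan:
    - [0.4,0,0,0,0,0,0]
    - [0.45,0,0,0,0,0,0]
    - [0.5,0,0,0,0,0,0]
    - [0.6,0,0,0,0,0,0]
    - [0.7,0,0,0,0,0,0]
    - [0.7,0,0,0,0,0,0]
    - [0.7,0,0,1,-1,0.3,0]
    - [0.8,0,0,4,-3.8,1.1,0]
    - [0.8,0,0,8,-3.8,1.1,0]
    - [0.9,0,0,12,-3.8,1.1,0]
    - [1,-3,0,13,-3.8,1.1,0]
    - [1,-8,1,13,-3.8,1.1,0]
    - [1,-12,2,12,-3.8,1.1,0]
    - [1,-17,3.2,10,-3.8,1.1,0]
    - [1,-17,3.2,10,-3.8,1.1,0]
    - [1,-17,3.2,10,-3.8,1.1,0]

```text
time_s: 24.3
eef_pos: [0.4534, 0.2564, 0.1242]
tcp_rot: [0.8, 0.6, 0.0, 0.003]
contact_force: [2.0, 0.4, -0.1]
finger_gap: 0.0857
```

Run:
```python
from h import *
s=arm.state();print(s['eef_pos'],s['tcp_rot'],s['joint_positions'])
all3([('bulb',.622,.222,.03,.1,.12),('collar',.622,.222,.03,.075,.088),('body',.622,.222,.03,.03,.066),('pad',.6217,.2223,.065,.008,.018),OBJ[4]])
im,d=optics.get_image('side'); w,_=optics.get_image('wrist')
save('c8.png',np.hstack([cv2.resize(im[130:310,140:360],(440,360)),cv2.resize(w,(360,270))[:360] if 0 else cv2.copyMakeBorder(cv2.resize(w,(360,270)),0,90,0,0,cv2.BORDER_CONSTANT)]))
```

```text
[0.45340412 0.25639714 0.12422336] [8.00021279e-01 5.99964910e-01 2.57916583e-04 2.82724600e-03] [ 0.4146655  -0.09442885  2.01915797 -0.00575012  1.21508405 -0.8702573 ]
bulb w 0
bulb top 20 mid [0.6213 0.222 ] ext [0.01 0.01] mean [0.6213 0.2217 0.1066] rect 621.3 222.0 [10. 10.] 84
bulb side 37 mid [0.6242 0.2264] ext [0.011 0.01 ] mean [0.6233 0.2272 0.1054] rect 623.4 226.8 [11. 10.] 35
collar w 0
collar top 33 mid [0.6223 0.2219] ext [0.02 0.02] mean [0.62   0.2197 0.0839] rect 621.6 220.2 [18. 19.] 45
collar side 89 mid [0.6236 0.2253] ext [0.019 0.019] mean [0.6218 0.2287 0.0815] rect 622.7 226.7 [20. 16.] 40
body w 52 mid [0.6084 0.225 ] ext [0.005 0.016] mean [0.6078 0.224  0.0324] rect 608.2 225.4 [17.  4.] 83
body top 39 mid [0.6214 0.2208] ext [0.031 0.033] mean [0.6216 0.2141 0.0516] rect 620.5 219.8 [27. 32.] 37
body side 135 mid [0.6203 0.2297] ext [0.025 0.022] mean [0.6175 0.2341 0.0393] rect 620.5 231.7 [30. 19.] 16
pad w 2213 mid [0.6046 0.2214] ext [0.056 0.085] mean [0.6027 0.2244 0.013 ] rect 621.0 221.7 [76. 77.] 16
pad top 703 mid [0.6208 0.2207] ext [0.086 0.083] mean [0.6188 0.2195 0.0123] rect 620.6 220.4 [77. 76.] 16
pad side 969 mid [0.6223 0.2238] ext [0.086 0.088] mean [0.6204 0.2278 0.0116] rect 623.0 222.4 [76. 79.] 16
dish w 991 mid [0.4545 0.2567] ext [0.059 0.058] mean [0.4559 0.2564 0.0123] rect 454.9 256.9 [60. 60.] 69
dish top 16 mid [0.4671 0.2402] ext [0.031 0.029] mean [0.47   0.2369 0.0139] rect 469.1 238.9 [41. 16.] 58
dish side 276 mid [0.4556 0.2575] ext [0.058 0.06 ] mean [0.4544 0.2583 0.0115] rect 455.7 258.0 [59. 60.] 12
```

View pics/c8.png

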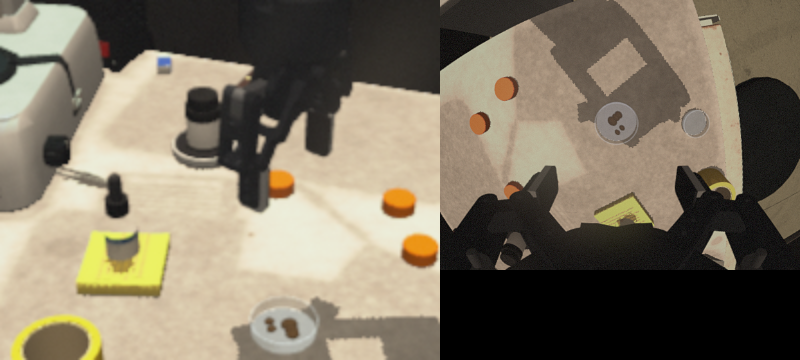

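The bottle stands upright on the pad centre (left panel, around (118,235)), and the dish is at (0.455, 0.257). I'll turn the jaws −30° to keep them clear of the neighbours when placing, then lower over the dish.

Emit:
play_rows:
  plan:
    - [1,0.2,0.05,0,0,0,-8]
    - [1,0.2,0.05,-1,0,0,-16]
    - [1,0.2,0.05,-2,0,0,-24]
    - [1,0.2,0.05,-4,0,0,-30]
    - [1,0.2,0.05,-7,0,0,-30]
    - [1,0.2,0.05,-10,0,0,-30]
    - [1,0.2,0.05,-12,0,0,-30]
    - [1,0.2,0.05,-13.5,0,0,-30]
    - [1,0.2,0.05,-14.5,0,0,-30]
    - [1,0.2,0.05,-14.8,0,0,-30]
    - [1,0.2,0.05,-14.8,0,0,-30]

```text
time_s: 25.65
eef_pos: [0.4592, 0.2569, -0.022]
tcp_rot: [0.929, 0.371, 0.001, 0.003]
contact_force: [1.2, -0.9, 0.2]
finger_gap: 0.0856
```

Run:
```python
from h import *
im,P=wrist('w9.png'); s=arm.state(); e=s['eef_pos']; print(e,s['tcp_rot'],s['contact_force'])
seg(P,.4552,.257,.05,.008,.02,'dish')
for u in list(range(170,215,6))+list(range(335,385,6)):
    z=P[225:300,u,2]; dz=np.diff(z); k=np.argmax(dz>.004) if (dz>.004).any() else -1; print((u,225+k,z[k+1].round(4)),end=' ')
```

```text
[ 0.45949388  0.25709513 -0.02148528] [0.92857259 0.37113306 0.00152243 0.00329803] [-0.2024291  -0.29979655 -0.80579155]
dish 4640 mid [0.4577 0.2582] ext [0.07  0.066] mean [0.4552 0.2556 0.0126] rect 456.7 260.0 [91. 61.] 66
(170, np.int64(257), np.float64(0.0181)) (176, np.int64(257), np.float64(0.0188)) (182, np.int64(272), np.float64(0.0147)) (188, 224, np.float64(0.0012)) (194, 224, np.float64(0.0015)) (200, 224, np.float64(0.0012)) (206, np.int64(243), np.float64(0.0152)) (212, np.int64(233), np.float64(0.0101)) (335, 224, np.float64(0.0012)) (341, 224, np.float64(0.0012)) (347, np.int64(244), np.float64(0.1431)) (353, 224, np.float64(0.0007)) (359, 224, np.float64(0.1431)) (365, np.int64(282), np.float64(0.0132)) (371, np.int64(257), np.float64(0.0172)) (377, np.int64(257), np.float64(0.0188)) (383, np.int64(257), np.float64(0.0183))
```

View pics/w9.png

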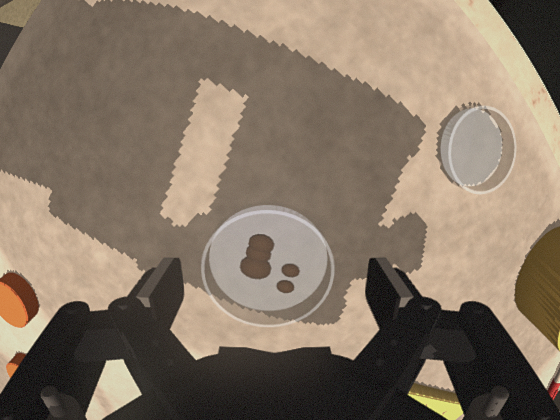

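Dish at (268,265) between the jaws, with the tips at about 17 mm. Shift 4 mm back in x, lower 8 mm and close softly.

Emit:
play_rows:
  plan:
    - [1,-0.4,0,-0.4,0,0,0]
    - [1,-0.4,0,-0.8,0,0,0]
    - [1,-0.4,0,-0.8,0,0,0]
    - [0.85,-0.4,0,-0.8,0,0,0]
    - [0.8,-0.4,0,-0.8,0,0,0]
    - [0.75,-0.4,0,-0.8,0,0,0]
    - [0.7,-0.4,0,-0.8,0,0,0]
    - [0.65,-0.4,0,-0.8,0,0,0]
    - [0.6,-0.4,0,-0.8,0,0,0]
    - [0.55,-0.4,0,-0.8,0,0,0]
    - [0.55,-0.4,0,-0.8,0,0,0]
    - [0.55,-0.4,0,-0.8,0,0,0]
  grip_force: 25

```text
time_s: 26.9
eef_pos: [0.4571, 0.2576, -0.0263]
tcp_rot: [0.929, 0.371, 0.002, 0.004]
contact_force: [-4.9, -2.4, 17.8]
finger_gap: 0.0585
```

Run:
```python
from h import *
im,P=wrist(); s=arm.state(); e=s['eef_pos']; print(e,s['tcp_rot'],s['contact_force'],s['finger_gap'])
seg(P,.4552,.257,.036,.008,.02,'dish')
for u in list(range(190,225,4))+list(range(325,365,4)):
    z=P[225:300,u,2]; dz=np.diff(z); k=np.argmax(dz>.003) if (dz>.003).any() else -1; print((u,225+k,z[k+1].round(4)),end=' ')
```

```text
[ 0.4571443   0.25759449 -0.02631686] [0.92850455 0.3712964  0.00237133 0.0035587 ] [-5.77428779 -3.34310228 17.85997811] 0.05870864077831213
dish 5020 mid [0.4552 0.2584] ext [0.061 0.059] mean [0.4558 0.2573 0.0125] rect 457.1 259.1 [63. 61.] 80
(190, np.int64(259), np.float64(0.007)) (194, np.int64(254), np.float64(0.0105)) (198, np.int64(249), np.float64(0.0041)) (202, np.int64(249), np.float64(0.0049)) (206, np.int64(249), np.float64(0.0054)) (210, np.int64(249), np.float64(0.0046)) (214, np.int64(247), np.float64(0.0097)) (218, np.int64(238), np.float64(0.0052)) (222, np.int64(236), np.float64(0.0119)) (325, np.int64(264), np.float64(0.1387)) (329, np.int64(237), np.float64(0.0064)) (333, np.int64(243), np.float64(0.0044)) (337, np.int64(251), np.float64(0.0033)) (341, np.int64(249), np.float64(0.0051)) (345, 224, np.float64(0.0011)) (349, np.int64(249), np.float64(0.0049)) (353, np.int64(250), np.float64(0.007)) (357, np.int64(258), np.float64(0.016)) (361, np.int64(259), np.float64(0.0086))
```

Emit:
play_rows:
  plan:
    - [0.55,0,0,0.5,0,0,0]
    - [0.55,0,0,1.2,0,0,0]
    - [0.55,0,0,2.5,0,0,0]
    - [0.55,0,0,4,0,0,0]
    - [0.55,0,0,5,0,0,0]
    - [0.55,0,0,5,0,0,0]

```text
time_s: 27.55
eef_pos: [0.4588, 0.2583, 0.0262]
tcp_rot: [0.928, 0.371, 0.005, 0.003]
contact_force: [0.0, 1.4, 0.6]
finger_gap: 0.0584
```

```bash
cat >> h.py <<'E'
def dishheld(off=(0,0)):
    im,P=wrist(); s=arm.state(); e=s['eef_pos']; print(e,s['tcp_rot'],s['finger_gap'],s['contact_force'])
    d=P-e; a=d@[.725,.689,0]; b=d@[.689,-.725,0]
    m=(np.hypot(a,b+.002)<.036)&(d[...,2]>.02)&(d[...,2]<.05)&(abs(a)<.029)
    q=P[m]; print(len(q),np.percentile(q[:,2],[1,10,50,90,99]).round(4))
    h,bb=np.histogram(q[:,2]-e[2],bins=np.arange(.018,.05,.002)); print(h)
    # rim: top points
    t=q[q[:,2]>0]; A=np.c_[t[:,:2]-e[:2],np.ones(len(t))]
    w=np.ones(len(t),bool)
    for i in range(5):
        c=np.linalg.lstsq(A[w],t[w,2],rcond=None)[0]; r=t[:,2]-A@c; w=abs(r)<.003
    print('plane',c.round(4),w.sum()); seg(P,e[0],e[1],.04,e[2]+.018,e[2]+.05,'dish')
    return im
E
python3 - <<'E'
from h import *
im=dishheld(); x,_=optics.get_image('side')
save('c10.png',np.hstack([cv2.resize(im[190:370,160:390],(460,360)),cv2.resize(x[230:320,230:315],(340,360))]))
E
```

```text
[0.45799123 0.25798416 0.02502892] [0.92849764 0.37130391 0.00364514 0.00349966] 0.05842939576623837 [0.00326734 0.36333617 0.43529454]
13570 [0.0545 0.0552 0.0564 0.0673 0.0696]
[   0    0    0    0    0  766 6992  643  909 1389  767  601 1315   86
   53]
plane [ 0.0018 -0.0072  0.056 ] 8407
dish 14478 mid [0.4565 0.2595] ext [0.06  0.059] mean [0.4583 0.2584 0.0596] rect 455.2 259.0 [66. 61.] 5
```

View pics/c10.png

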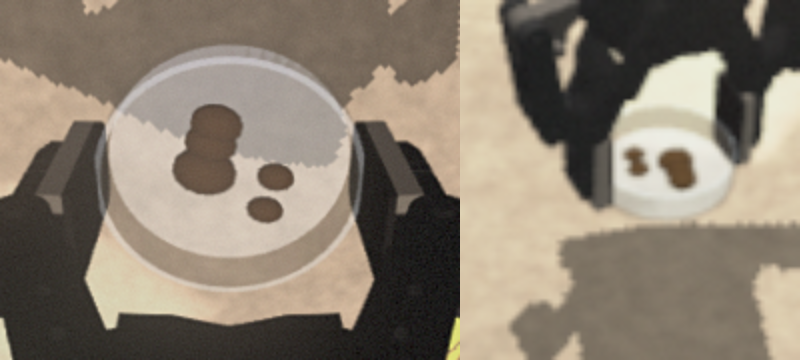

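Dish held level (floor slope under 0.01) with its specimens in it. Carry it in y first, then x, to stay clear of the bottle.

Emit:
play_rows:
  plan:
    - [0.55,0,-2,1,0,0,0]
    - [0.55,0,-5,2,0,0,0]
    - [0.55,0,-8,2,0,0,0]
    - [0.55,0,-11,2,0,0,0]
    - [0.55,0.5,-13.5,2,0,0,0]
    - [0.55,2.5,-14.6,2,0,0,0]
    - [0.55,5.5,-14.6,2,0,0,0]
    - [0.55,8.5,-14.6,2,0,0,0]
    - [0.55,11.5,-14.6,2,0,0,0]
    - [0.55,14.5,-14.6,1,0,0,0]
    - [0.55,16.5,-14.6,0,0,0,0]
    - [0.55,16.5,-14.6,0,0,0,0]
    - [0.55,16.5,-14.6,0,0,0,0]
    - [0.55,16.5,-14.6,0,0,0,0]

```text
time_s: 29.05
eef_pos: [0.6211, 0.1117, 0.0238]
tcp_rot: [0.928, 0.371, 0.002, 0.003]
contact_force: [0.9, -0.6, 0.1]
finger_gap: 0.0585
```

Run:
```python
from h import *
dishheld()
x=grab('side'); S=pts(x[1],x[2],x[3])
seg(S,.6227,.112,.04,.05,.075,'side dish')
```

```text
[0.62132338 0.11174427 0.02411261] [0.9284643  0.37139751 0.00247224 0.00343821] 0.05863610624183311 [-0.64349917  0.30182352 -0.20344308]
13593 [0.0521 0.0528 0.0539 0.0648 0.0667]
[   0    0    0    0  147 7094  999  840 1348  931  574 1374  187   31
   30]
plane [ 0.0037 -0.002   0.0535] 8373
dish 14599 mid [0.6193 0.1133] ext [0.06  0.059] mean [0.6209 0.112  0.0573] rect 618.6 113.0 [64. 62.] 2
side dish 599 mid [0.6196 0.1136] ext [0.06  0.061] mean [0.6204 0.1121 0.0581] rect 619.0 112.5 [62. 62.] 5
```

Emit:
play_rows:
  plan:
    - [0.55,0.3,-0.1,-1,0,0,0]
    - [0.55,0.3,-0.1,-2.5,0,0,0]
    - [0.55,0.3,-0.1,-3.7,0,0,0]
    - [0.55,0.3,-0.1,-4.3,0,0,0]
    - [0.55,0.3,-0.1,-4.5,0,0,0]
    - [0.55,0.3,-0.1,-4.5,0,0,0]
    - [0.55,0.3,-0.1,-4.5,0,0,0]

```text
time_s: 29.85
eef_pos: [0.625, 0.1108, -0.0202]
tcp_rot: [0.928, 0.371, 0.003, 0.004]
contact_force: [-0.0, 0.7, -0.1]
finger_gap: 0.0581
```

Run:
```python
from h import *
dishheld()
x=grab('side'); S=pts(x[1],x[2],x[3])
seg(S,.6227,.112,.037,.006,.03,'side dish'); seg(S,.6227,.222,.065,.008,.018,'pad'); seg(S,.6238,.002,.055,.009,.02,'rest')
```

```text
[ 0.62512291  0.11084357 -0.01997421] [0.92845909 0.37140181 0.00330128 0.00367518] 0.05819843006341603 [-0.45722266  0.37561845  0.23510536]
16119 [0.0003 0.0012 0.0096 0.0203 0.0226]
[   0 2416  108    0   98 6861 1275  781 1319 1000  562 1329  266   31
   33]
plane [ 0.0084 -0.0052  0.0095] 8382
dish 18941 mid [0.6202 0.1156] ext [0.065 0.066] mean [0.6207 0.1154 0.0105] rect 619.5 115.2 [70. 70.] 7
side dish 549 mid [0.6237 0.1123] ext [0.06 0.06] mean [0.6232 0.1097 0.0136] rect 625.2 112.9 [63. 61.] 85
pad 957 mid [0.6225 0.2234] ext [0.085 0.087] mean [0.6204 0.2279 0.0117] rect 622.9 223.6 [77. 79.] 16
rest 114 mid [0.6207 0.0096] ext [0.065 0.058] mean [0.6151 0.0163 0.0125] rect 615.2 16.5 [75. 42.] 42
```

Emit:
play_rows:
  plan:
    - [0.55,-0.05,0.1,-0.2,0,0,0]
    - [0.55,-0.05,0.1,-0.4,0,0,0]
    - [0.55,-0.05,0.1,-0.55,0,0,0]
    - [0.55,-0.05,0.1,-0.6,0,0,0]
    - [0.55,-0.05,0.1,-0.6,0,0,0]

```text
time_s: 30.45
eef_pos: [0.6246, 0.1119, -0.026]
tcp_rot: [0.928, 0.371, 0.003, 0.004]
contact_force: [-0.1, 1.4, -0.0]
finger_gap: 0.0583
```

Emit:
play_rows:
  plan:
    - [0.55,0,0,-0.1,0,0,0]
    - [0.55,0,0,-0.2,0,0,0]
    - [0.55,0,0,-0.25,0,0,0]
    - [0.55,0,0,-0.25,0,0,0]

```text
time_s: 30.85
eef_pos: [0.6247, 0.1119, -0.0262]
tcp_rot: [0.928, 0.371, 0.003, 0.004]
contact_force: [-6.4, -0.5, 13.2]
finger_gap: 0.0583
```

Touching the desk (13 N). Release straight and go up, then back off and check.

Emit:
play_rows:
  plan:
    - [0.55,0,0,0.1,0,0,0]
    - [0.72,0,0,0.1,0,0,0]
    - [0.78,0,0,0.1,0,0,0]
    - [0.85,0,0,0.1,0,0,0]
    - [0.85,0,0,0.1,0,0,0]
    - [0.9,0,0,1,0,0,0]
    - [0.9,0,0,3,0,0,0]
    - [0.9,0,0,7,0,0,0]
    - [0.9,0,0,11,0,0,0]
    - [0.9,0,0,16,0,0,0]
    - [0.9,-4,0,20,0,0,0]
    - [0.9,-9,0,22,0,0,0]
    - [0.9,-14,0,22,0,0,0]
    - [0.9,-18,0,22,0,0,0]
    - [0.9,-20,0,22,0,0,0]
    - [0.9,-20,0,22,0,0,0]

```text
time_s: 32.45
eef_pos: [0.4229, 0.112, 0.1944]
tcp_rot: [0.928, 0.372, 0.004, 0.004]
contact_force: [-0.6, -0.2, -0.3]
finger_gap: 0.0767
```

Run:
```python
from h import *
s=arm.state();print(s['eef_pos'],s['contact_force'])
all3([('dish',.6227,.112,.045,.006,.02),('rest',.6238,.002,.055,.009,.02),('lid',.6245,.002,.04,.055,.067),('cap',.6245,.002,.035,.07,.085),('pad',.6217,.2223,.065,.008,.018),('collar',.622,.222,.03,.075,.088),('bulb',.622,.222,.03,.1,.12)])
x,_=optics.get_image('side'); w,_=optics.get_image('wrist')
save('c11.png',np.hstack([cv2.resize(x[120:330,120:400],(400,300)),cv2.resize(w,(400,300))]))
```

```text
[0.42290945 0.11201894 0.19443325] [-0.58859401 -0.20868565 -0.26093806]
dish w 133 mid [0.6238 0.1341] ext [0.052 0.016] mean [0.6235 0.1352 0.0119] rect 623.9 134.1 [53. 16.] 2
dish top 121 mid [0.6227 0.1109] ext [0.059 0.058] mean [0.6231 0.1086 0.0107] rect 623.0 110.7 [59. 61.] 54
dish side 258 mid [0.6256 0.1127] ext [0.059 0.061] mean [0.6249 0.1136 0.0103] rect 625.0 113.2 [59. 63.] 23
rest w 1121 mid [0.6224 0.0051] ext [0.07  0.068] mean [0.6124 0.0117 0.0148] rect 619.0 9.1 [76. 58.] 36
rest top 374 mid [6.229e-01 3.000e-04] ext [0.071 0.072] mean [0.6184 0.0034 0.0139] rect 623.6 0.2 [73. 73.] 1
rest side 328 mid [0.6252 0.0077] ext [0.071 0.066] mean [0.6206 0.0159 0.0136] rect 622.9 8.5 [73. 63.] 25
lid w 108 mid [0.6212 0.0184] ext [0.023 0.008] mean [0.6191 0.0189 0.0614] rect 621.4 19.1 [24.  6.] 20
lid top 52 mid [6.238e-01 5.000e-04] ext [0.039 0.038] mean [0.6177 0.0012 0.0624] rect 623.8 0.5 [39. 39.] 1
lid side 102 mid [0.6257 0.008 ] ext [0.038 0.029] mean [0.6217 0.0152 0.0612] rect 622.3 9.7 [40. 26.] 31
cap w 0
cap top 156 mid [0.624  0.0019] ext [0.033 0.0
[... 441 characters left out ...]
6202 0.2279 0.0117] rect 622.9 222.7 [76. 80.] 16
collar w 226 mid [0.6212 0.223 ] ext [0.017 0.02 ] mean [0.6181 0.2219 0.0827] rect 621.1 222.9 [18. 21.] 8
collar top 34 mid [0.6225 0.2219] ext [0.02 0.02] mean [0.6201 0.2195 0.0837] rect 621.4 219.8 [18. 19.] 49
collar side 90 mid [0.6235 0.2252] ext [0.019 0.02 ] mean [0.6217 0.2288 0.0813] rect 622.5 226.8 [21. 18.] 40
bulb w 115 mid [0.6218 0.2234] ext [0.009 0.011] mean [0.6208 0.2232 0.106 ] rect 621.9 223.7 [11.  9.] 85
bulb top 20 mid [0.6215 0.2218] ext [0.009 0.01 ] mean [0.6212 0.2216 0.1069] rect 621.4 221.7 [10.  9.] 83
bulb side 39 mid [0.6248 0.2269] ext [0.011 0.009] mean [0.6235 0.2272 0.105 ] rect 624.5 227.2 [12.  9.] 10
```

View pics/c11.png

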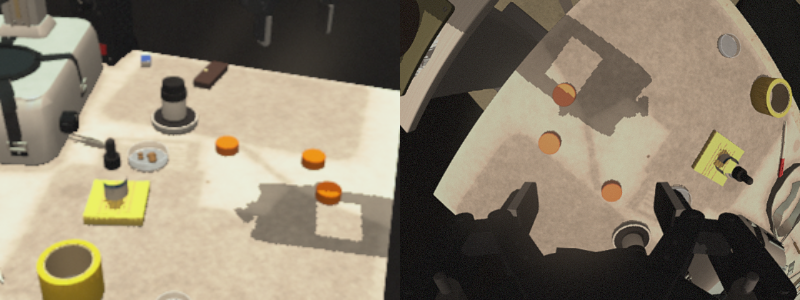

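All of it measures in place, so I'm handing it in.

```bash
python3 -c "
from rig import arm; print(arm.sign_off())"
```

```text
the job is handed in; nothing more can be done
None
```

The job is done and handed in at about 32 s. I set the can on the rest, the cap on the can, the bottle on the near pad and the dish midway between rest and pad, in that order.

Last checks, by the top camera with the gripper clear:

| Item | Measured against | Offset |
|---|---|---|
| Can lid | rest centre | within 1 mm |
| Cap | can centre | about 1.5 mm; cap top at 76 mm, as expected |
| Bottle | pad centre | about 1.5 mm, upright |
| Dish | midpoint of rest and pad | about 1 mm |

The dish was level where I measured it during the carry, with a floor slope under 0.01. The small dish, tape and case were not touched.

**Failed or disagreeing:**
- **Cap grasp:** the first two closures passed above the cap without moving it. The fingertips measured about 26 mm behind the reported TCP, well beyond the stated figures, so I used the measured offset from then on.
- **Bottle lean:** the bottle leaned about 4° in the grip. I corrected this before setting it down.
- **Cameras:** the side and top cameras differ by 2–4 mm throughout, so I compared each item with its target in the same camera. The side camera puts the dish about 2 mm from the midpoint and the bottle 2–4 mm from the pad centre. It saw the rest and can lid partly hidden, so it is no check on those two.

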